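# Close the nesting canister in its matching well

### The job

Put the washed nesting canister back together: stand its open bottom shell in the round well that fits it snugly, then put the tall inner cup upright inside it. Then lower the capped shell with the bar handle over the cup, with its handle well off the line of the bottom's lugs so that it drops fully down, and turn it clockwise (seen from above) until it is locked against the stop, with the handle in line with the lugs. Leave the closed canister standing in the well, and do not disturb the bowl, colander or spatula.

Things in the scene. Friction and masses are not known exactly. Their poses are not given: they have to be found in the camera images.
- base_mid (a point): Bottom shell: open steel cylinder, outer diameter 56 mm, inner 46 mm, foot slightly chamfered, 50 mm tall, floor 4 mm thick, 0.35 kg, loose, mouth up. This point is its centre, 25 mm above its underside; z up, lugs along +x and -x. The wall is bare along +y and -y, where it can be gripped from above (56 mm wide). It looks the same after half a turn.
- base_lug (a point): Middle of one of the bottom shell's two opposite lugs (on its +x side). Lugs reach out to 33.5 mm radius, span 20 degrees to either side of the +x and -x axes, and lie 42 to 47 mm above the underside. Beside each, 30 degrees clockwise of its middle (seen from above), a stop reaches down to 33 mm.
- cup_mid (a point): Inner cup: narrow open steel beaker, outer diameter 40 mm, 78 mm tall, 0.12 kg, loose, standing upright with its mouth up. This point is its centre, 39 mm above its underside. Inside the bottom shell it stands 32 mm proud of the rim.
- cap_grip (a point): Top shell: loose hollow steel cap, mouth down, 88 mm tall, 0.16 kg. Skirt 77 mm across, 20 mm high; dome 56 mm across to 56 mm; on top an upright flat bar handle 14 mm thick (y), 44 mm long (x), 32 mm tall. This point is the bar's middle, 72 mm above the cap's lower edge; x along the bar, z up. With the cap fully down it is 81 mm above the bottom shell's centre (94 mm if still on the lugs).
- cap_mouth (a point): Centre of the cap's mouth, at its lower edge. Two opposite tabs inside (0 to 5 mm up, under the bar's ends, 20 degrees to either side) reach in to 30 mm radius. They pass the lugs, with 2 mm of play all round, when the bar is 45 to 120 degrees counter-clockwise (from above) of the lug line, best 70 to 80; then an inner ledge 16 mm up rests on the bottom's rim.
- base_rim (a point): Centre of the bottom shell's rim, 50 mm above its underside. Turning the seated cap clockwise slides its tabs under the lugs (3 mm of height to spare) with little resistance, up to the stops about 5 degrees past in-line. The bottom shell keeps still in the well by its weight only: turned on past the stops it turns along.
- well_a_hole0 (a point): Mouth centre of a round well, diameter 48 mm, 12 mm deep, flat floor 10 mm above the counter, in one of three light-wood blocks (92 mm square, top 22 mm above the counter) fixed side by side, 94 mm apart, on a dark tray; their order varies. Too small for the bottom shell.
- well_b_hole0 (a point): Mouth centre of a round well, diameter 62 mm, 12 mm deep, flat floor 10 mm above the counter, in one of three light-wood blocks (92 mm square, top 22 mm above the counter) fixed side by side, 94 mm apart, on a dark tray; their order varies. The one that fits the bottom shell (3 mm of play all round).
- well_c_hole0 (a point): Mouth centre of a round well, diameter 78 mm, 12 mm deep, flat floor 10 mm above the counter, in one of three light-wood blocks (92 mm square, top 22 mm above the counter) fixed side by side, 94 mm apart, on a dark tray; their order varies. Too big for the bottom shell.
- bowl: Upturned glass bowl, 136 mm across, 62 mm high, loose; origin at the centre of its underside. Leave alone.
- colander: Stainless colander, 160 mm across, 75 mm high, with two wire handles, loose; origin at the centre of its underside. Leave alone.
- spatula: Red silicone spatula lying flat near the drain edge, 245 mm long, 10 mm thick, loose; origin under the middle of its length approximately. Leave alone.
- rack: Fixed dish rack with four small upright ceramic plates, 150 by 180 mm, 127 mm high; origin at the centre of its underside.
Things that resemble listed ones, but are neither listed nor needed, are in the scene too. What is shaped like the part that bears cup_mid but green is not meant. Leave any red look-alike of the part that bears cap_grip alone.

How it is judged (in metres and radians):
On the way, in this order (a step that is already met when the one before it is completed fails the run):
1. the bottom shell stands in the well that fits it (horizontal distance between base_mid and well_b_hole0 below 0.005 m and z of base_mid in the frame of well_b_hole0 below 0.016 m and angle between base_mid's own z axis and vertical below 0.08 rad), for 0.2 s.
2. the cup stands inside the bottom shell, in that well (all of step 1 and horizontal distance between cup_mid and base_mid below 0.006 m and z of cup_mid in the frame of base_mid below 0.022 m and angle between cup_mid's own z axis and vertical below 0.15 rad), for 0.2 s.
3. the cap is fully down over the cup on the bottom shell (all of step 2 and horizontal distance between cap_grip and base_mid below 0.006 m and z of cap_grip in the frame of base_mid below 0.085 m and angle between cap_grip's own z axis and vertical below 0.08 rad), for 0.1 s.
4. the cap is turned until its handle is in line with the lugs (all of step 3 and angle between the x axis of cap_grip and the x axis of base_mid, either way round below 0.22 rad), for 0.1 s.
At the end, for the whole second after the job is handed in: Bottom shell upright and fully down in the well that fits it (within 5 mm), cup standing in it (within 6 mm), cap upright and fully down on the rim (within 4 mm in height, 6 mm sideways), its bar handle within 0.22 rad of the line of the lugs (all of step 4); the robot touches nothing.
It fails at once if the bowl, colander or spatula is moved by more than 30 mm (distance of any of bowl, colander, spatula from where it was at the start of the episode above 0.03 m).
It also fails if it takes over 69 s, if anything falls off the work surface, if the arm or the gripper's body presses on something with over 40 N, if the wrist force passes 120 N, or if a joint passes its speed limit or range.

### The arm

A 6-joint arm with a two-finger parallel gripper is mounted at the origin on the work surface. World frame = base frame: x ahead of the robot, y to its left, z up, the work surface at z = 0. Lengths are in m, angles in degrees, forces in N, time in s.
With the tool pointing down it reaches from about 0.25 to 0.725 m from the base axis. Payload 9.7 kg.
Tool frame: the origin (TCP) lies at the centre of the arm's flange, where the gripper is bolted on; the fingertips stand 173 mm ahead of it and the grasp point (between the pads) lies bot.grip_depth ahead of it (bot.grip_depth is the distance from the TCP to the grasp point, in m); z points along the fingers, y is the direction in which the jaws open and shut (so a half turn about z gives the same grasp; the last joint's range is limited). The gripper opens to 85 mm and grips with 20 to 120 N. Pads are 22 mm wide; open, the fingers measure 114 mm over their backs; the gripper's body (76 mm by 85 mm) begins 54 mm behind the grasp point. The pads swing forward as they close: fully open they stand 13 mm farther back than shut.
Start: joints at [71.734, 4.979, 10.078, 95.1, 0, 90], TCP at [0.172, 0.522, 0.405] pointing down, gripper open.
Joint ranges: [-179.16, 179.16], [-48.56, 103.87], [-65.8, 70.77], [-126.05, 130.52], [-82.76, 87.17], [-180, 180]. Speed limits (degrees/s): [127.2, 127.2, 147.25, 180, 180, 180].

### API

Orientations are given as [roll, pitch, yaw] about the fixed x, y, z axes, in that order (R = Rz(yaw) Ry(pitch) Rx(roll)).
In Python, from workcell import status, viewer, bot gives the robot as it stands. The module is installed in compiled form; this text tells all that it offers.
- The arm moves only by the tool move_arm, never from a script. Its argument "commands" is a list of rows, each an object with "claw": the gripper's target within -1 to 1 (fully open at 1, half-way at 0, shut at -1); "travel": the shift along the tool's x, y, z in cm, a list of three; "turn": the turn about the tool's z in degrees. A call has 1 to 5 rows; each row shifts and turns the commanded pose from where the row before left it, along the tool's axes as they then stand; what a row does not reach is not made up. A row lasts 1/12 s, in which the tool goes at most 41.7 mm and 7.16 degrees, less where a joint would pass 70% of its speed; a pose out of reach is approached as far as the arm can. A call is refused whole if a number of a shift passes 4.17 or a number of a turn 7.16, either way. A call with a gripper value outside its range is refused whole. The fingers move at their own pace and stop on an object; "squeeze" is the grip in N (left out, the last holds). Time passes only in rows, so rows that do not move let the fingers close. It gives the time, the measured TCP pose, the force and the opening at its end, in the units of the state.
- status.get_obs(): the state, without advancing time (a new reading comes with each control period).
- viewer.camera(name): name is "side" or "top" or "wrist"; returns the picture (400x640x3 uint8, blue, green, red); there is no depth.
- viewer.camera_params(name): a dict with "camera_matrix" (3x3 intrinsics, pixels), "xyz" and "rotation" of the camera in the world. Camera axes: x right, y up, looking along -z (the intrinsics and any distortion apply to the point x, -y, -z); pixel columns grow to the right and rows downward; lengths in m; the calibration is good to about 2 mm. A picture is of the moment at which its call begins: read the wrist's pose just before it. camera_params takes no time and is no camera call; for the wrist camera it gives the pose at the moment of the call.
- bot.job_done(): hands the job in, once; it reports no verdict.
The state is a dict: "time": time; "q": joint angles; "qd": joint speeds; "joint_efforts": joint torques, N m; "ee_pos": TCP position; "tcp_rot": TCP orientation; "wrist_force": force on the tool from outside, world axes, zero at the start; "torque": the same for the moment, N m; "opening": finger opening in m.
Only numpy, scipy, OpenCV 4.12 (cv2) and the standard library are available. Lean on these libraries where they do the work, as an engineer would, in place of code of your own. Each camera call takes 0.05 s, during which the arm holds its last target.

## Working session

There is one attempt and no reset: what is moved stays moved. The work goes in short steps, Python scripts to look and compute and a tool call to move; the robot and the scene stay as the last step left them, time stands still between calls to the robot, and variables do not carry over. Pictures are saved under pics/ and viewed, and the job is handed in when it is done.

Besides the shell and the picture viewer there is one more tool, called after ">>>" as name(argument=value, ...), one argument or row to a line, values as JSON. move_arm: Moves the arm, as the interface text tells. Its arguments: {"type":"object","properties":{"commands":{"type":"array"},"squeeze":{"type":"number"}},"required":["commands"]}

```bash
mkdir -p pics; ls
cat > h.py <<'E'
import numpy as np, cv2
from workcell import status, viewer, bot
def cam(n,f):
    p=viewer.camera_params(n); im=viewer.camera(n); cv2.imwrite('pics/'+f,im); return im,p
def proj(p,X):
    K=np.array(p['camera_matrix']);R=np.array(p['rotation']);t=np.array(p['xyz'])
    c=R.T@(np.array(X)-t); c=c*[1,-1,-1]; u=K@c; return u[:2]/u[2]
def ray(p,uv,z):
    K=np.array(p['camera_matrix']);R=np.array(p['rotation']);t=np.array(p['xyz'])
    d=np.linalg.inv(K)@np.array([uv[0],uv[1],1.]); d=R@(d*[1,-1,-1]); return t+d*(z-t[2])/d[2]
E
python3 - <<'E'
from h import *
print(status.get_obs(), bot.grip_depth)
import json
for n in ['top','side','wrist']:
    im,p=cam(n,n+'0.png'); print(n,p)
E
```

```text
pics
{'time': 0.0, 'q': array([7.17338949e+01, 5.01279704e+00, 1.00366237e+01, 9.50991158e+01,
       3.53755171e-04, 9.00000741e+01]), 'qd': array([ 0.06329086,  0.05801056,  0.02705258,  0.04003262, -0.07620805,
        0.08423296]), 'joint_efforts': array([-7.40297328e-04, -5.20385420e+01,  4.64806259e+01,  1.62998523e-02,
       -8.91265540e-05, -1.94978199e-06]), 'ee_pos': array([0.17239159, 0.52230246, 0.40398606]), 'tcp_rot': array([-1.79924711e+02, -3.53657471e-04,  1.61733820e+02]), 'wrist_force': array([ 0.3252    ,  0.82853003, -0.34428756]), 'torque': array([ 0.00620403, -0.0017596 ,  0.00334955]), 'opening': 0.0852333263400338} 0.1547
top {'camera_matrix': array([[506.38893286,   0.        , 322.69113658],
       [  0.        , 506.38893286, 200.3651958 ],
       [  0.        ,   0.        ,   1.        ]]), 'xyz': array([ 0.21056043, -0.02144778,  1.75562006]), 'rotation': array([ 1.14837875e+01, -8.90110698e-02, -8.93580239e+01])}
side {'camera_matrix': array([[478.22488964,   0.        , 311.14525643],
       [  0.        , 478.22488964, 188.25821953],
       [  0.        ,   0.        ,   1.        ]]), 'xyz': array([ 0.06186641, -0.87783758,  0.85420546]), 'rotation': array([ 52.03911726,  -0.68645984, -31.09301622])}
wrist {'camera_matrix': array([[333.19953389,   0.        , 315.86697112],
       [  0.        , 333.19953389, 202.11032403],
       [  0.        ,   0.        ,   1.        ]]), 'xyz': array([0.10628422, 0.5440373 , 0.3731774 ]), 'rotation': array([-1.56273393e+01,  1.52631617e-02,  7.17318285e+01])}
```

```bash
cat > h.py <<'E'
import numpy as np, cv2
from scipy.spatial.transform import Rotation as Ro
from workcell import status, viewer, bot
def cam(n,f):
    p=viewer.camera_params(n); im=viewer.camera(n); cv2.imwrite('pics/'+f,im); return im,p
def rot(p): return Ro.from_euler('xyz',p['rotation'],degrees=True).as_matrix()
def proj(p,X):
    K=np.array(p['camera_matrix']);c=(rot(p).T@(np.array(X)-p['xyz']))*[1,-1,-1]; u=K@c; return u[:2]/u[2]
def ray(p,uv,z):
    K=np.array(p['camera_matrix']);t=p['xyz']
    d=np.linalg.inv(K)@np.array([uv[0],uv[1],1.]); d=rot(p)@(d*[1,-1,-1]); return t+d*(z-t[2])/d[2]
def crop(im,f,x0,y0,w,h,s):
    cv2.imwrite('pics/'+f,cv2.resize(im[y0:y0+h,x0:x0+w],None,fx=s,fy=s,interpolation=cv2.INTER_CUBIC))
E
python3 -c "
import cv2
a=cv2.imread('pics/top0.png');print(a.shape)"
```

```text
(400, 640, 3)
```

View pics/top0.png

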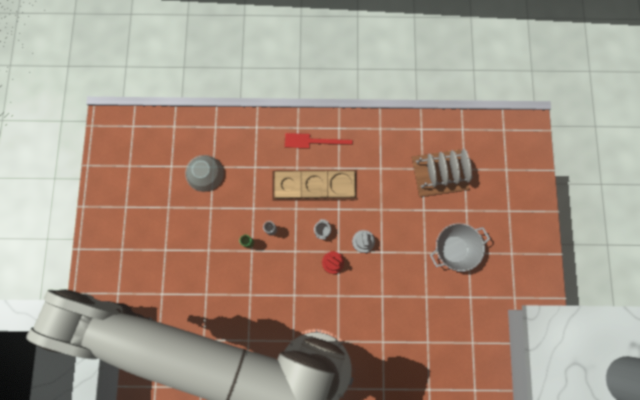

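View pics/side0.png

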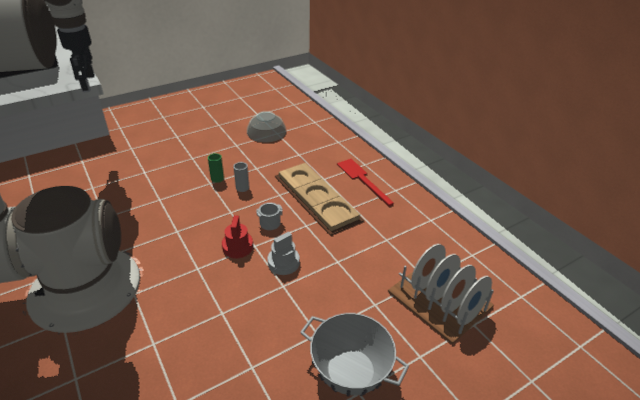

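View pics/wrist0.png

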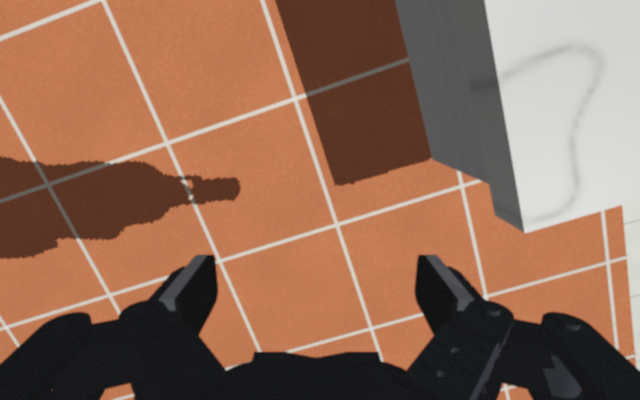

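Candidates: cup is grey (269,228), look-alike green (246,241). The cap is grey (364,241), look-alike red (333,262). The bottom shell is (323,229). Wells at (289,185), (316,184) and (342,183) look small, medium, large from left to right. Close crop and measurement next.

Run:
```python
from h import *
im=cv2.imread('pics/top0.png');p=viewer.camera_params('top')
crop(im,'c0.png',230,160,160,120,5)
for n,uv,z in [('base',(323,229),.05),('cup',(269,228),.07),('cap',(364,240),.07),('a',(289,184.5),.022),('b',(315.5,184),.022),('c',(342,183.5),.022),('bowl',(204,173),.03),('col',(460,248),.04),('sp',(300,141),.01),('red',(333,262),.06),('green',(246,241),.078)]:
    print(n,ray(p,uv,z).round(3))
```

```text
base [ 0.458 -0.022  0.05 ]
cup [0.456 0.159 0.07 ]
cap [ 0.419 -0.16   0.07 ]
a [0.618 0.099 0.022]
b [0.621 0.006 0.022]
c [ 0.624 -0.087  0.022]
bowl [0.654 0.398 0.03 ]
col [ 0.4   -0.488  0.04 ]
sp [0.783 0.064 0.01 ]
red [ 0.346 -0.057  0.06 ]
green [0.411 0.233 0.078]
```

View pics/c0.png

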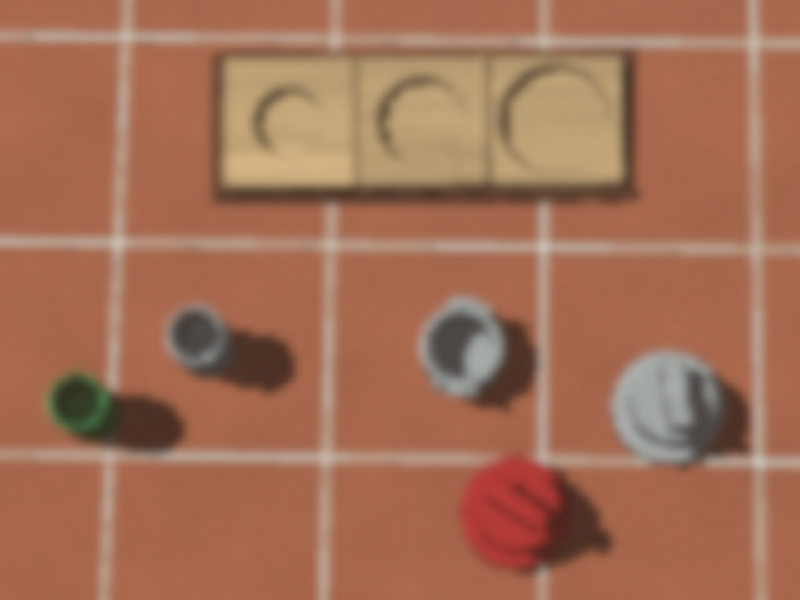

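Choice confirmed: the grey cup, the open shell with its lugs, the grey cap with its bar, and the middle well. I'm moving in for a close look.

>>> move_arm(
  commands=[
    {"claw":1,"travel":[0,-2,0],"turn":-6.1},
    {"claw":1,"travel":[0,-3,0],"turn":-6.1},
    {"claw":1,"travel":[0,-3,0],"turn":-6.1},
    {"claw":1,"travel":[-2,-3.4,0],"turn":0},
    {"claw":1,"travel":[-2,-3.4,0],"turn":0},
  ],
)

```text
time: 0.57
ee_pos: [0.1961, 0.3749, 0.4044]
tcp_rot: [-180.0, -0.0, -179.8]
wrist_force: [1.0, 0.1, 0.4]
opening: 0.0852
```

>>> move_arm(
  commands=[
    {"claw":1,"travel":[-2,-3.5,0],"turn":0},
    {"claw":1,"travel":[-2,-3.5,0],"turn":0},
    {"claw":1,"travel":[-2,-3.5,0],"turn":0},
    {"claw":1,"travel":[-2,-3.5,0],"turn":0},
    {"claw":1,"travel":[-2,-3.5,0],"turn":0},
  ],
)

```text
time: 0.98
ee_pos: [0.2969, 0.1994, 0.4047]
tcp_rot: [180.0, 0.0, -179.9]
wrist_force: [0.9, 1.0, -0.2]
opening: 0.0854
```

>>> move_arm(
  commands=[
    {"claw":1,"travel":[-2,-3.5,0],"turn":0},
    {"claw":1,"travel":[-2,-3.5,0],"turn":0},
    {"claw":1,"travel":[-2,-3.5,0],"turn":0},
    {"claw":1,"travel":[-2,-3.5,0],"turn":0},
    {"claw":1,"travel":[-2,-3.5,0],"turn":0},
  ],
)

```text
time: 1.4
ee_pos: [0.3972, 0.0241, 0.4048]
tcp_rot: [180.0, 0.0, -180.0]
wrist_force: [0.6, 1.6, 0.9]
opening: 0.0857
```

```bash
cat >> h.py <<'E'
def st():
    o=status.get_obs(); print('t',round(o['time'],2),'pos',o['ee_pos'].round(4),'rot',o['tcp_rot'].round(2),'q',o['q'].round(0),'F',o['wrist_force'].round(1),'T',o['torque'].round(2),'op',round(o['opening'],4)); return o
def plan(x,y,z,yaw):
    o=status.get_obs(); d=np.array([x,y,z])-o['ee_pos']; a=np.radians(yaw)
    dy=(o['tcp_rot'][2]-yaw+180)%360-180
    t=100*np.array([d@[np.cos(a),np.sin(a),0],d@[np.sin(a),-np.cos(a),0],-d[2]])
    print('turn',dy.round(2),'then travel cm',t.round(2),'rows',(np.linalg.norm(t)/4.17).round(1))
E
python3 - <<'E'
from h import *
st(); cam('wrist','w1.png');
E
```

```text
t 1.4 pos [0.3972 0.0241 0.4048] rot [ 1.7999e+02  3.0000e-02 -1.7999e+02] q [  3. -16.  -9.  97.   0.   3.] F [0.6 1.6 0.9] T [ 0.06 -0.04 -0.01] op 0.0857
```

View pics/w1.png

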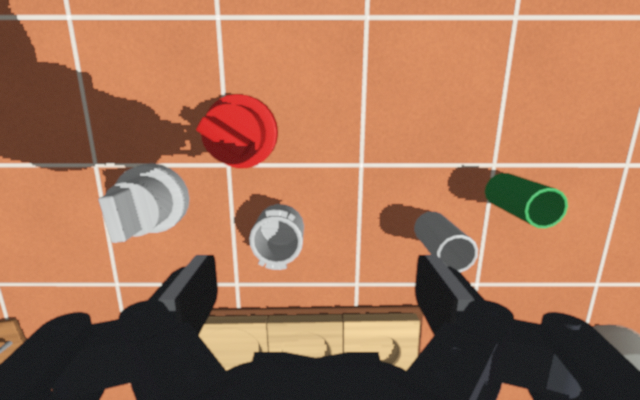

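>>> move_arm(
  commands=[
    {"claw":1,"travel":[-4,0,0],"turn":0},
    {"claw":1,"travel":[-4,0,0],"turn":0},
    {"claw":1,"travel":[-4,0,0],"turn":0},
    {"claw":1,"travel":[-4,0,0],"turn":0},
    {"claw":1,"travel":[0,0,0],"turn":0},
  ],
)

```text
time: 1.87
ee_pos: [0.5629, 0.0263, 0.3991]
tcp_rot: [-180.0, -0.3, 180.0]
wrist_force: [0.7, 0.1, -0.2]
opening: 0.0854
```

Run:
```python
from h import *
import pickle
st(); im,p=cam('wrist','w2.png'); pickle.dump(p,open('p2.pkl','wb'))
crop(im,'c2.png',200,150,220,130,3.6)
im=cv2.imread('pics/w1.png')
crop(im,'c1a.png',90,150,220,130,3.6)
crop(im,'c1b.png',380,170,120,110,5)
```

```text
t 1.87 pos [0.5629 0.0263 0.3991] rot [-179.98   -0.34  180.  ] q [ 3.  7. 12. 95. -0.  3.] F [ 0.7  0.1 -0.2] T [-0.02 -0.03  0.02] op 0.0854
```

View pics/w2.png

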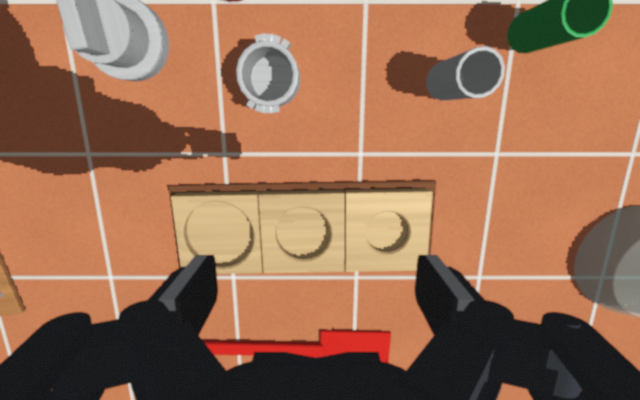

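View pics/c1a.png

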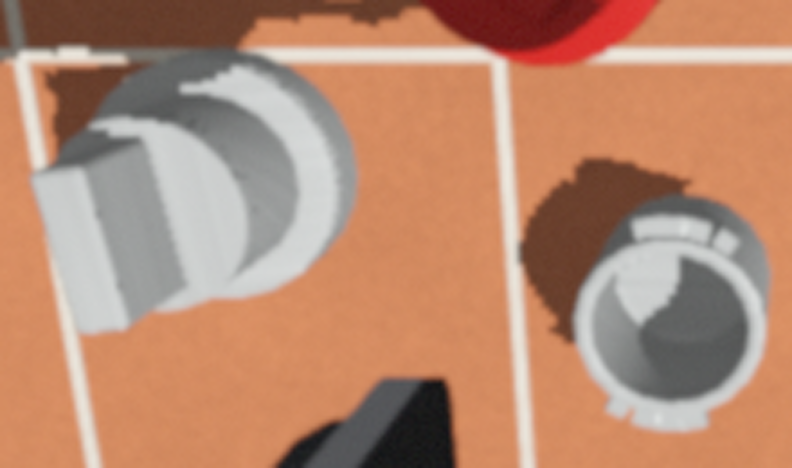

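View pics/c1b.png

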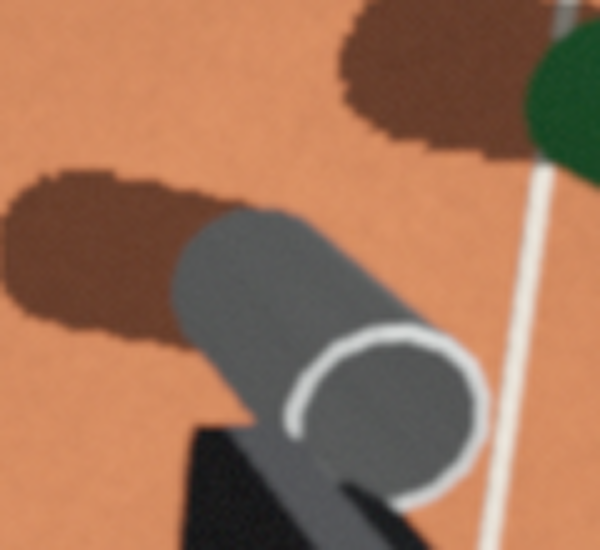

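View pics/c2.png

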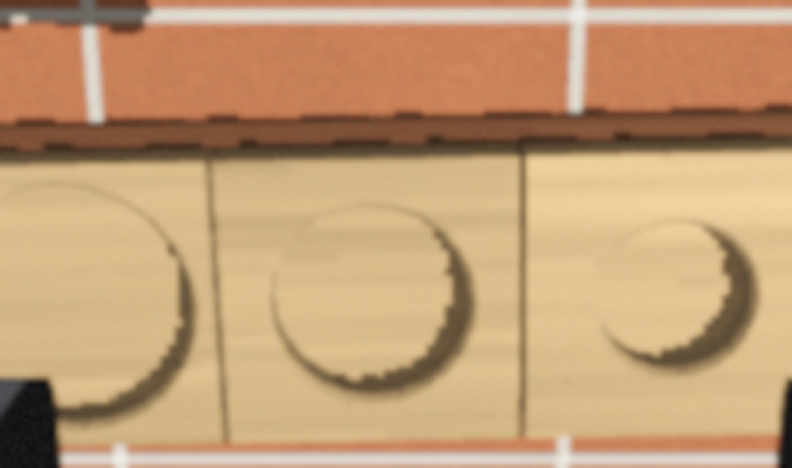

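Run:
```python
from h import *
im=cv2.imread('pics/w2.png')
crop(im,'c2b.png',60,0,260,130,3)
crop(im,'c2c.png',410,20,120,100,5)
```

```text
(no output)
```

View pics/c2b.png

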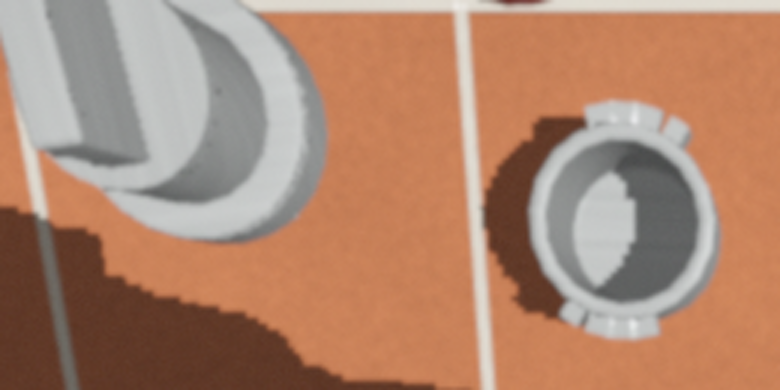

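View pics/c2c.png

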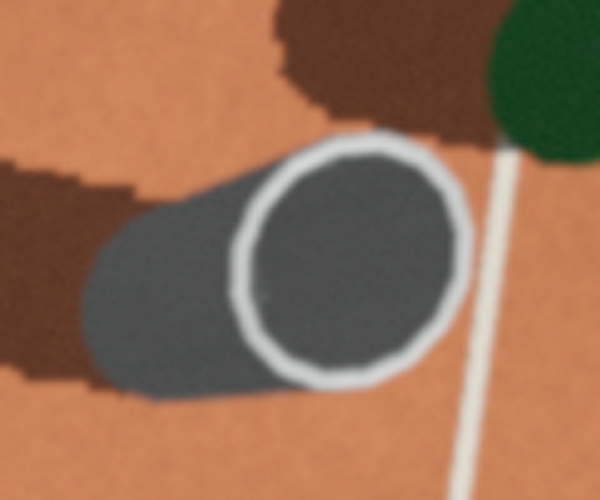

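```bash
cat > m1.py <<'E'
from h import *
import pickle
p2=pickle.load(open('p2.pkl','rb'))
Tm=lambda R,t: np.vstack([np.c_[R,t],[0,0,0,1]])
R2=Ro.from_euler('xyz',[-179.98,-.34,180],degrees=True).as_matrix()
rel=np.linalg.inv(Tm(R2,[.5629,.0263,.3991]))@Tm(rot(p2),p2['xyz'])
R1=Ro.from_euler('xyz',[179.99,.03,-179.99],degrees=True).as_matrix()
T1=Tm(R1,[.3972,.0241,.4048])@rel
p1=dict(camera_matrix=p2['camera_matrix'],xyz=T1[:3,3],rotation=Ro.from_matrix(T1[:3,:3]).as_euler('xyz',degrees=True))
A=lambda u,v:(u/3.6+90,v/3.6+150)
B=lambda u,v:(u/3+60,v/3)
def pr(n,p,uv,z): x=ray(p,uv,z);print(n,x.round(4));return x
def ang(a,b): d=b-a; return np.degrees(np.arctan2(d[1],d[0])).round(1)
pr('base1',p1,A(671,327),.05);pr('base2',p2,B(623,220),.05)
print('lug',ang(pr('l',p1,A(672,415),.047),pr('l',p1,A(673,229),.047)),ang(pr('l',p2,B(622,328),.047),pr('l',p2,B(624,112),.047)))
pr('well_b',p2,(303.6,232.9),.022)
pr('well_a',p2,(677/3.6+200,295/3.6+150),.022)
pr('cup2',p2,(480.2,72),.078); pr('cup1',p1,(388/5+380,417/5+170),.078)
print('cap',ang(pr('r0',p1,A(128,325),.088),pr('r1',p1,A(88,165),.088)),ang(pr('l0',p1,A(82,333),.088),pr('l1',p1,A(33,178),.088)))
E
python3 m1.py
```

```text
base1 [ 0.4605 -0.0164  0.05  ]
base2 [ 0.4607 -0.0164  0.05  ]
l [ 0.49   -0.0174  0.047 ]
l [ 0.4317 -0.0152  0.047 ]
l [ 0.4918 -0.0183  0.047 ]
l [ 0.4306 -0.0154  0.047 ]
lug 177.9 177.2
well_b [0.6234 0.0133 0.022 ]
well_a [0.6223 0.1066 0.022 ]
cup2 [0.4625 0.1611 0.078 ]
cup1 [0.4621 0.1615 0.078 ]
r0 [ 0.4444 -0.1503  0.088 ]
r1 [ 0.4021 -0.1536  0.088 ]
l0 [ 0.4466 -0.1624  0.088 ]
l1 [ 0.4054 -0.1678  0.088 ]
cap -175.5 -172.6
```

```bash
python3 -c "
from h import *
plan(.4606,-.0164,.188,177.5)"
```

```text
turn 2.51 then travel cm [ 9.76 -4.71 21.25] rows 5.7
```

>>> move_arm(
  commands=[
    {"claw":1,"travel":[0,0,2],"turn":2.5},
    {"claw":1,"travel":[3.25,-1.57,2],"turn":0},
    {"claw":1,"travel":[3.25,-1.57,2],"turn":0},
    {"claw":1,"travel":[3.26,-1.57,2],"turn":0},
    {"claw":1,"travel":[0,0,0],"turn":0},
  ],
)

```text
time: 2.33
ee_pos: [0.4502, -0.0175, 0.3184]
tcp_rot: [-180.0, -0.7, 177.5]
wrist_force: [0.1, 0.5, 0.2]
opening: 0.0855
```

```bash
python3 -c "
from h import *
st();plan(.4606,-.0164,.188,177.5)
im,p=cam('wrist','w3.png')
print(proj(p,[.4606,-.0164,.05]),proj(p,[.4606,.0116,.05]),proj(p,[.4606,-.0444,.05]))"
```

```text
t 2.33 pos [ 0.4502 -0.0175  0.3184] rot [-179.96   -0.72  177.48] q [ -2.  -9. -13.  87.  -0.   0.] F [0.1 0.5 0.2] T [-0.03  0.06  0.05] op 0.0855
turn -0.02 then travel cm [-1.04  0.16 13.04] rows 3.1
[317.47125184 223.58895796] [354.65466527 222.03059906] [280.3809739  225.14341354]
```

View pics/w3.png

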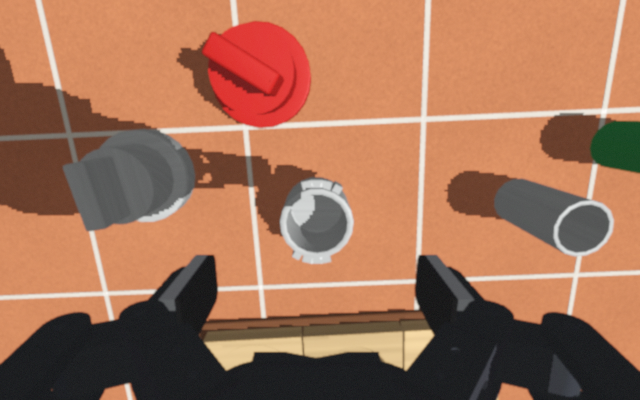

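>>> move_arm(
  commands=[
    {"claw":1,"travel":[0,0,3],"turn":0},
    {"claw":1,"travel":[0,0,3],"turn":0},
    {"claw":1,"travel":[0,0,0],"turn":0},
    {"claw":1,"travel":[0,0,0],"turn":0},
    {"claw":1,"travel":[0,0,0],"turn":0},
  ],
)

```text
time: 2.8
ee_pos: [0.4579, -0.0163, 0.2669]
tcp_rot: [180.0, 0.1, 177.6]
wrist_force: [0.2, 0.3, 1.0]
opening: 0.0853
```

```bash
python3 -c "
from h import *
st();plan(.4606,-.0164,.188,177.5)"
```

```text
t 2.8 pos [ 0.4579 -0.0163  0.2669] rot [1.8000e+02 1.3000e-01 1.7755e+02] q [ -2.  -8. -18.  80.   0.   0.] F [0.2 0.3 1. ] T [-0.01  0.03  0.02] op 0.0853
turn 0.05 then travel cm [-0.27  0.    7.89] rows 1.9
```

>>> move_arm(
  commands=[
    {"claw":1,"travel":[-0.27,0,2],"turn":0},
    {"claw":1,"travel":[0,0,2],"turn":0},
    {"claw":1,"travel":[0,0,2],"turn":0},
    {"claw":1,"travel":[0,0,1.9],"turn":0},
    {"claw":1,"travel":[0,0,0],"turn":0},
  ],
)

```text
time: 3.22
ee_pos: [0.4599, -0.0165, 0.1846]
tcp_rot: [180.0, -0.1, 177.5]
wrist_force: [-0.6, 0.4, 0.4]
opening: 0.0856
```

```bash
python3 -c "
from h import *
st();plan(.4606,-.0164,.188,177.5)"
```

```text
t 3.22 pos [ 0.4599 -0.0165  0.1846] rot [ 1.8000e+02 -1.1000e-01  1.7755e+02] q [ -2.  -6. -25.  71.   0.   0.] F [-0.6  0.4  0.4] T [-0.02  0.04  0.01] op 0.0856
turn 0.05 then travel cm [-0.07  0.01 -0.34] rows 0.1
```

>>> move_arm(
  commands=[
    {"claw":-0.2,"travel":[0,0,0],"turn":0},
    {"claw":-0.2,"travel":[0,0,0],"turn":0},
    {"claw":-0.2,"travel":[0,0,0],"turn":0},
    {"claw":-0.2,"travel":[0,0,0],"turn":0},
    {"claw":-0.2,"travel":[0,0,0],"turn":0},
  ],
  squeeze=50,
)

```text
time: 3.63
ee_pos: [0.4609, -0.0166, 0.1884]
tcp_rot: [-180.0, 0.2, 177.5]
wrist_force: [-2.5, 0.4, 8.9]
opening: 0.0557
```

>>> move_arm(
  commands=[
    {"claw":-0.2,"travel":[0,0,0],"turn":0},
    {"claw":-0.2,"travel":[0,0,-2],"turn":0},
    {"claw":-0.2,"travel":[0,0,-2],"turn":0},
    {"claw":-0.2,"travel":[0,0,-1],"turn":0},
    {"claw":-0.2,"travel":[0,0,0],"turn":0},
  ],
)

```text
time: 4.05
ee_pos: [0.461, -0.0166, 0.2388]
tcp_rot: [180.0, 0.3, 177.5]
wrist_force: [1.1, -0.0, -4.4]
opening: 0.0557
```

```bash
python3 -c "
from h import *
st();plan(.6234,.0133,.238,177.5)"
```

```text
t 4.05 pos [ 0.461  -0.0166  0.2388] rot [180.     0.28 177.54] q [ -2.  -7. -20.  77.   0.   0.] F [ 1.1 -0.  -4.4] T [ 0.01 -0.02  0.02] op 0.0557
turn 0.04 then travel cm [-16.1    3.7    0.08] rows 4.0
```

>>> move_arm(
  commands=[
    {"claw":-0.2,"travel":[-3.22,0.74,0],"turn":0},
    {"claw":-0.2,"travel":[-3.22,0.74,0],"turn":0},
    {"claw":-0.2,"travel":[-3.22,0.74,0],"turn":0},
    {"claw":-0.2,"travel":[-3.22,0.74,0],"turn":0},
    {"claw":-0.2,"travel":[-3.22,0.74,0],"turn":0},
  ],
)

```text
time: 4.47
ee_pos: [0.6238, 0.0138, 0.2345]
tcp_rot: [-180.0, -0.1, 177.5]
wrist_force: [0.7, -0.3, -3.9]
opening: 0.0555
```

>>> move_arm(
  commands=[
    {"claw":-0.2,"travel":[0,0,0],"turn":0},
    {"claw":-0.2,"travel":[0,0,0],"turn":0},
    {"claw":-0.2,"travel":[0,0,0],"turn":0},
  ],
)

```text
time: 4.72
ee_pos: [0.6221, 0.0135, 0.2343]
tcp_rot: [-180.0, -0.1, 177.5]
wrist_force: [-0.5, -1.0, -4.0]
opening: 0.0558
```

```bash
python3 -c "
from h import *
st();plan(.6234,.0133,.2,177.5)
im,p=cam('wrist','w4.png')
print(proj(p,[.6234,.0133,.022]))"
```

```text
t 4.72 pos [0.6221 0.0135 0.2343] rot [-1.7999e+02 -1.4000e-01  1.7754e+02] q [ 1. 15.  3. 78. -0.  4.] F [-0.5 -1.  -4. ] T [-0.01  0.01  0.05] op 0.0558
turn 0.04 then travel cm [-0.13 -0.01  3.43] rows 0.8
[314.89609916 236.00409357]
```

View pics/w4.png

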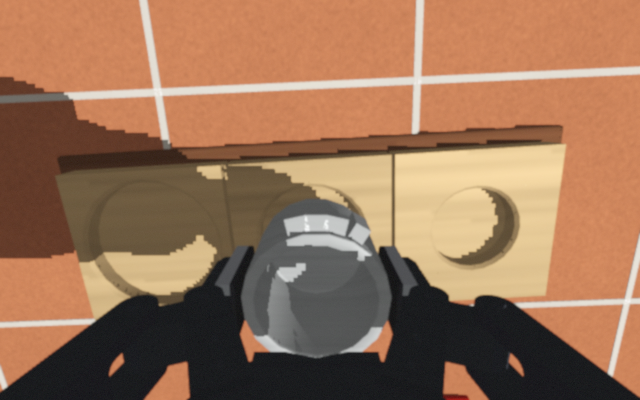

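```bash
python3 -c "
from h import *
p=viewer.camera_params('wrist')
im=cv2.imread('pics/w4.png'); crop(im,'c4a.png',400,150,160,130,5); crop(im,'c4c.png',60,150,180,150,4)
print(ray(p,(476,227),.022),ray(p,(157,240),.022))"
```

```text
[0.62204647 0.10678537 0.022     ] [ 0.62205313 -0.07939912  0.022     ]
```

View pics/c4a.png

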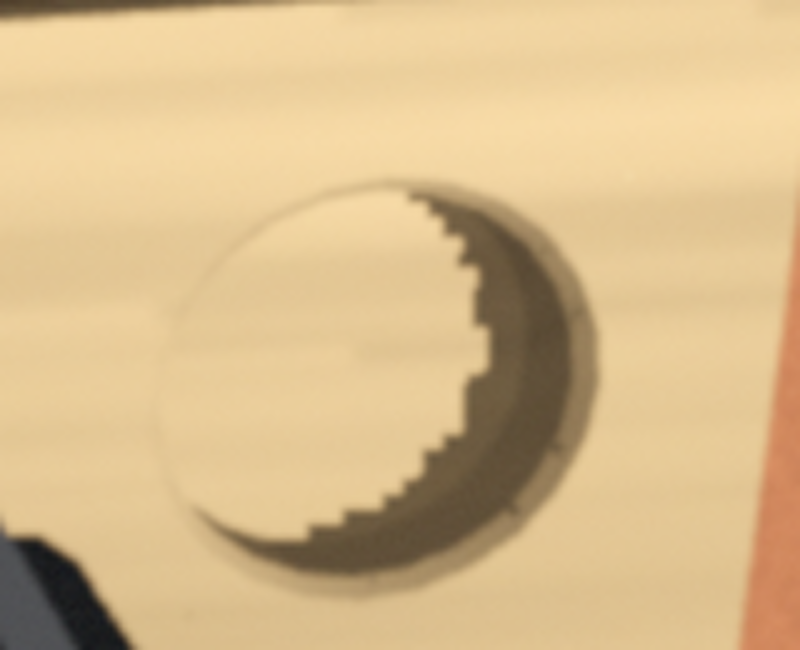

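View pics/c4c.png

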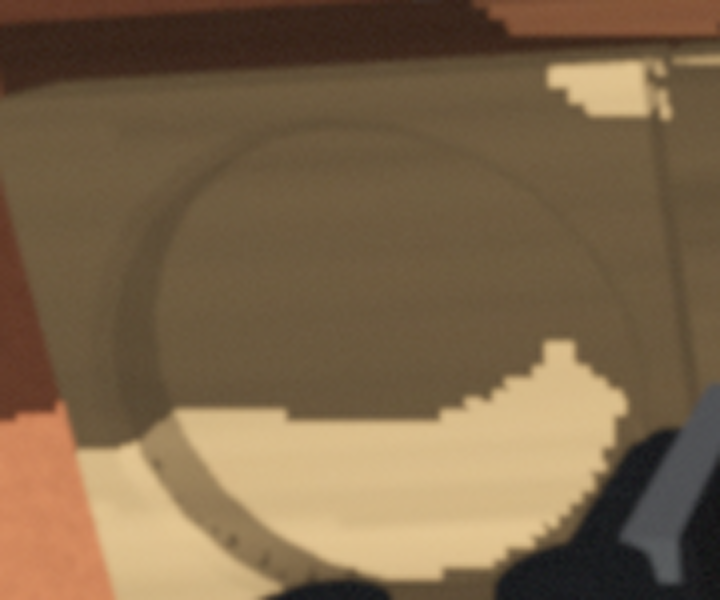

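>>> move_arm(
  commands=[
    {"claw":-0.2,"travel":[-0.12,0,1],"turn":0},
    {"claw":-0.2,"travel":[0,0,0.7],"turn":0},
    {"claw":-0.2,"travel":[0,0,0.5],"turn":0},
    {"claw":-0.2,"travel":[0,0,0.4],"turn":0},
    {"claw":-0.2,"travel":[0,0,0],"turn":0},
  ],
)

```text
time: 5.18
ee_pos: [0.6231, 0.0133, 0.2085]
tcp_rot: [-180.0, -0.1, 177.5]
wrist_force: [-0.3, 0.2, -3.2]
opening: 0.0558
```

>>> move_arm(
  commands=[
    {"claw":-0.2,"travel":[0,0,0.4],"turn":0},
    {"claw":-0.2,"travel":[0,0,0.3],"turn":0},
    {"claw":-0.2,"travel":[0,0,0.1],"turn":0},
    {"claw":-0.2,"travel":[0,0,0],"turn":0},
  ],
)

```text
time: 5.52
ee_pos: [0.6237, 0.0133, 0.2015]
tcp_rot: [-180.0, 0.0, 177.5]
wrist_force: [0.5, -1.5, -4.9]
opening: 0.0555
```

```bash
python3 -c "
from h import *
st();plan(.6234,.0133,.1984,177.5)"
```

```text
t 5.52 pos [0.6237 0.0133 0.2015] rot [-179.98    0.    177.53] q [ 1. 16.  0. 74. -0.  4.] F [ 0.5 -1.5 -4.9] T [-0.24 -0.16  0.05] op 0.0555
turn 0.03 then travel cm [0.03 0.   0.31] rows 0.1
```

>>> move_arm(
  commands=[
    {"claw":-0.2,"travel":[0,0,0.2],"turn":0},
    {"claw":-0.2,"travel":[0,0,0.15],"turn":0},
    {"claw":-0.2,"travel":[0,0,0],"turn":0},
  ],
)

```text
time: 5.77
ee_pos: [0.6238, 0.0133, 0.1986]
tcp_rot: [-180.0, 0.0, 177.5]
wrist_force: [0.6, -1.0, 0.7]
opening: 0.0556
```

>>> move_arm(
  commands=[
    {"claw":1,"travel":[0,0,0],"turn":0},
    {"claw":1,"travel":[0,0,0],"turn":0},
    {"claw":1,"travel":[0,0,0],"turn":0},
    {"claw":1,"travel":[0,0,-1],"turn":0},
    {"claw":1,"travel":[0,0,-2.5],"turn":0},
  ],
)

```text
time: 6.18
ee_pos: [0.6227, 0.0134, 0.2307]
tcp_rot: [-180.0, -0.3, 177.5]
wrist_force: [-0.1, -0.0, -0.5]
opening: 0.0855
```

>>> move_arm(
  commands=[
    {"claw":1,"travel":[1,0,-3],"turn":0},
    {"claw":1,"travel":[2,1,-2.5],"turn":0},
    {"claw":1,"travel":[2,1,-2.5],"turn":0},
    {"claw":1,"travel":[0,0,0],"turn":0},
    {"claw":1,"travel":[0,0,0],"turn":0},
  ],
)

```text
time: 6.6
ee_pos: [0.5743, 0.036, 0.3162]
tcp_rot: [180.0, 0.3, 177.6]
wrist_force: [0.1, -0.2, -0.3]
opening: 0.0854
```

```bash
python3 -c "
from h import *
st()
im,p=cam('wrist','w5.png')
import pickle; pickle.dump(p,open('p5.pkl','wb'))
u=proj(p,[.6234,.0133,.06]);print(u, proj(p,[.4623,.1613,.078]))
crop(im,'c5.png',int(u[0])-70,int(u[1])-60,140,120,5)"
```

```text
t 6.6 pos [0.5743 0.036  0.3162] rot [179.97   0.26 177.59] q [ 4.  7.  3. 85.  0.  6.] F [ 0.1 -0.2 -0.3] T [ 0.03  0.04 -0.04] op 0.0854
[287.36862348 273.2414484 ] [530.24475033  18.26515877]
```

View pics/w5.png

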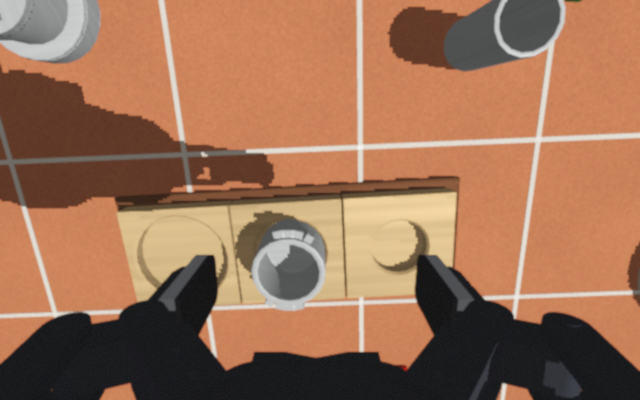

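View pics/c5.png

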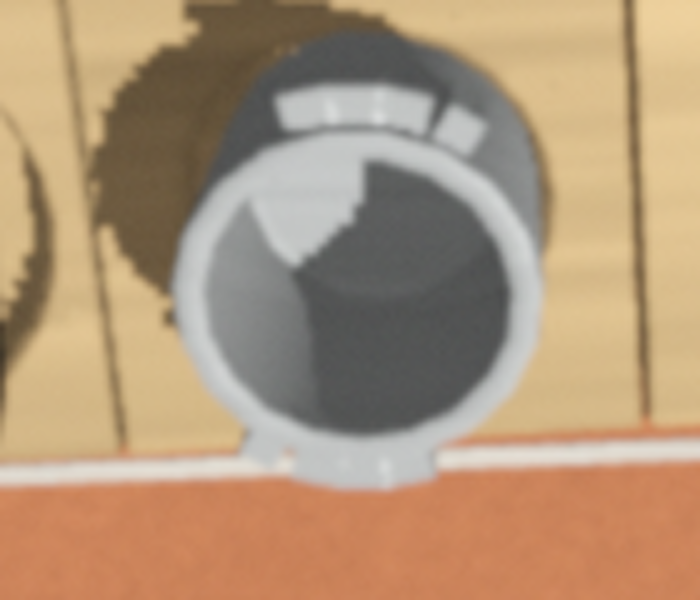

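```bash
python3 -c "
from h import *
import pickle
p=pickle.load(open('p5.pkl','rb')); print(ray(p,(288.6,270.6),.06))
print('cup',ray(p,(531,22),.078))
plan(.4623,.1613,.225,177.5)"
```

```text
[0.62126214 0.01436055 0.06      ]
cup [0.46421041 0.16197533 0.078     ]
turn 0.06 then travel cm [11.76 12.06  8.94] rows 4.6
```

>>> move_arm(
  commands=[
    {"claw":1,"travel":[2.35,2.41,0],"turn":0},
    {"claw":1,"travel":[2.35,2.41,0],"turn":0},
    {"claw":1,"travel":[2.35,2.41,0.5],"turn":0},
    {"claw":1,"travel":[2.35,2.41,1],"turn":0},
    {"claw":1,"travel":[2.35,2.41,1],"turn":0},
  ],
)

```text
time: 7.07
ee_pos: [0.4616, 0.1616, 0.287]
tcp_rot: [-180.0, -0.1, 177.5]
wrist_force: [1.0, 0.2, -0.1]
opening: 0.0855
```

>>> move_arm(
  commands=[
    {"claw":1,"travel":[0,0,0],"turn":0},
    {"claw":1,"travel":[0,0,0],"turn":0},
    {"claw":1,"travel":[0,0,0],"turn":0},
  ],
)

```text
time: 7.32
ee_pos: [0.4627, 0.1609, 0.2877]
tcp_rot: [-180.0, -0.0, 177.6]
wrist_force: [0.4, -0.3, 0.7]
opening: 0.0854
```

```bash
python3 -c "
from h import *
st();plan(.4623,.1613,.225,177.5)
im,p=cam('wrist','w6.png');print(proj(p,[.4623,.1613,.078]))"
```

```text
t 7.32 pos [0.4627 0.1609 0.2877] rot [-1.7997e+02 -4.0000e-02  1.7756e+02] q [ 19.  -4. -12.  82.  -0.  22.] F [ 0.4 -0.3  0.7] T [0.02 0.   0.03] op 0.0854
turn 0.06 then travel cm [0.05 0.04 6.27] rows 1.5
[315.89521815 234.31767238]
```

View pics/w6.png

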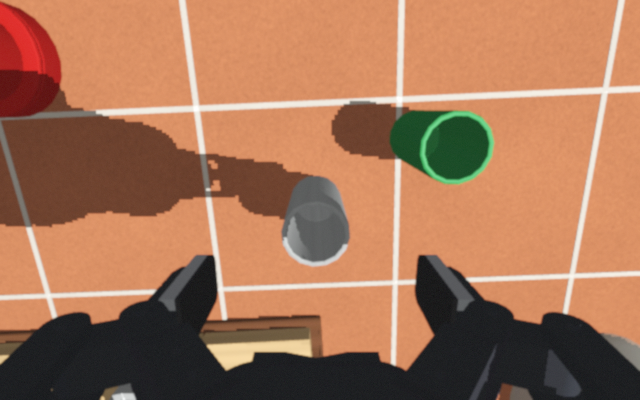

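>>> move_arm(
  commands=[
    {"claw":1,"travel":[0,0,2],"turn":0},
    {"claw":1,"travel":[0,0,2],"turn":0},
    {"claw":1,"travel":[0,0,1.5],"turn":0},
    {"claw":1,"travel":[0,0,0.8],"turn":0},
    {"claw":1,"travel":[0,0,0],"turn":0},
  ],
)

```text
time: 7.78
ee_pos: [0.4625, 0.1601, 0.2234]
tcp_rot: [-179.9, -0.2, 177.4]
wrist_force: [-0.8, 0.8, -0.5]
opening: 0.0853
```

>>> move_arm(
  commands=[
    {"claw":-0.5,"travel":[0,0,0],"turn":0},
    {"claw":-0.5,"travel":[0,0,0],"turn":0},
    {"claw":-0.5,"travel":[0,0,0],"turn":0},
    {"claw":-0.5,"travel":[0,0,0],"turn":0},
    {"claw":-0.5,"travel":[0,0,0],"turn":0},
  ],
  squeeze=30,
)

```text
time: 8.2
ee_pos: [0.4627, 0.161, 0.2263]
tcp_rot: [180.0, 0.1, 177.5]
wrist_force: [0.3, -1.0, 5.6]
opening: 0.0395
```

>>> move_arm(
  commands=[
    {"claw":-0.5,"travel":[0,0,0],"turn":0},
    {"claw":-0.5,"travel":[0,0,0],"turn":0},
  ],
)

```text
time: 8.37
ee_pos: [0.4627, 0.161, 0.2263]
tcp_rot: [180.0, 0.1, 177.5]
wrist_force: [-0.9, -1.3, 5.6]
opening: 0.0394
```

```bash
python3 -c "
from h import *
plan(.575,.10,.312,177.5)"
```

```text
turn 0.04 then travel cm [-11.49  -5.61  -8.57] rows 3.7
```

>>> move_arm(
  commands=[
    {"claw":-0.5,"travel":[0,0,-2],"turn":0},
    {"claw":-0.5,"travel":[0,0,-3.3],"turn":0},
    {"claw":-0.5,"travel":[0,0,-3.3],"turn":0},
    {"claw":-0.5,"travel":[-2,-1,0],"turn":0},
    {"claw":-0.5,"travel":[-3,-1.5,0],"turn":0},
  ],
)

```text
time: 8.78
ee_pos: [0.511, 0.1347, 0.3143]
tcp_rot: [179.9, 0.2, 177.7]
wrist_force: [0.7, -0.1, -2.0]
opening: 0.0397
```

>>> move_arm(
  commands=[
    {"claw":-0.5,"travel":[-3.5,-1.7,0],"turn":0},
    {"claw":-0.5,"travel":[-3,-1.4,0],"turn":0},
    {"claw":-0.5,"travel":[0,0,0],"turn":0},
    {"claw":-0.5,"travel":[0,0,0],"turn":0},
    {"claw":-0.5,"travel":[0,0,0],"turn":0},
  ],
)

```text
time: 9.2
ee_pos: [0.5746, 0.1001, 0.3107]
tcp_rot: [-180.0, -0.1, 177.5]
wrist_force: [-1.2, 0.5, -1.4]
opening: 0.0397
```

```bash
python3 -c "
from h import *
st()
im,p=cam('wrist','w7.png')
u=proj(p,[.6234,.0133,.06]);print(u)
import pickle; pickle.dump(p,open('p7.pkl','wb'))
x0=max(0,int(u[0])-70);y0=int(u[1])-60;print(x0,y0);crop(im,'c7.png',x0,y0,140,120,5)"
```

```text
t 9.2 pos [0.5746 0.1001 0.3107] rot [-1.8000e+02 -8.0000e-02  1.7752e+02] q [10.  9.  4. 85.  0. 12.] F [-1.2  0.5 -1.4] T [0.03 0.   0.02] op 0.0397
[199.87802657 281.93809203]
129 221
```

View pics/w7.png

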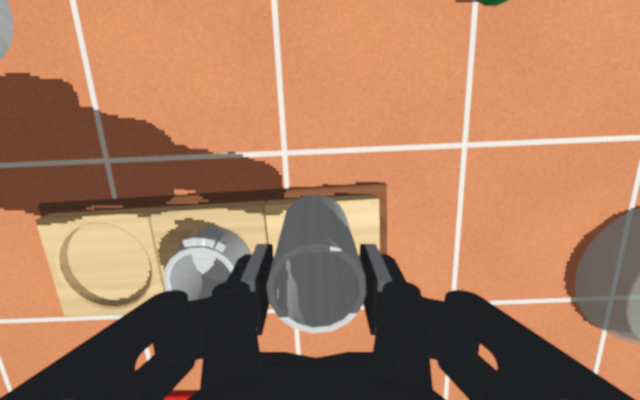

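View pics/c7.png

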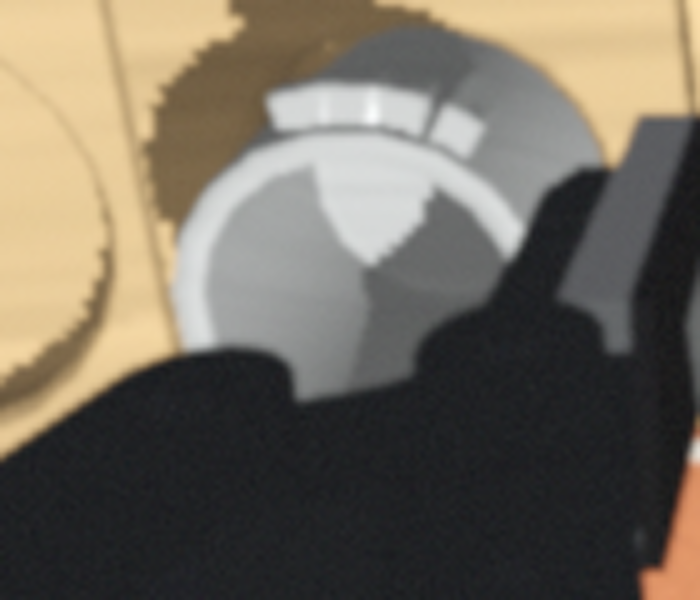

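```bash
python3 -c "
from h import *
import pickle
p=pickle.load(open('p7.pkl','rb'))
for c in [(.6234,.0133),(.6224,.0133),(.6234,.0143)]:
  P=np.array([proj(p,[c[0]+.028*np.cos(a),c[1]+.028*np.sin(a),.06]) for a in np.linspace(0,6.28,200)]); Q=(P-[129,221])*5; print(c,Q.min(0),Q.max(0))
plan(.623,.0135,.312,177.5)
"
```

```text
(0.6234, 0.0133) [162.15778587 127.8136136 ] [545.4798087  471.02028319]
(0.6224, 0.0133) [161.010477   121.29514185] [544.75935933 465.25613685]
(0.6234, 0.0143) [168.95446982 127.52915236] [552.25082182 470.76765819]
turn 0.05 then travel cm [-5.25 -8.47 -0.09] rows 2.4
```

>>> move_arm(
  commands=[
    {"claw":-0.5,"travel":[-1.3,-2.1,0],"turn":0},
    {"claw":-0.5,"travel":[-1.3,-2.1,0],"turn":0},
    {"claw":-0.5,"travel":[-1.3,-2.1,0],"turn":0},
    {"claw":-0.5,"travel":[-1.4,-2.1,0],"turn":0},
    {"claw":-0.5,"travel":[0,0,0],"turn":0},
  ],
)

```text
time: 9.67
ee_pos: [0.6248, 0.0117, 0.3114]
tcp_rot: [-179.9, 0.1, 177.5]
wrist_force: [-0.1, -0.1, -1.0]
opening: 0.0392
```

>>> move_arm(
  commands=[
    {"claw":-0.5,"travel":[0,0,0],"turn":0},
    {"claw":-0.5,"travel":[0,0,0],"turn":0},
    {"claw":-0.5,"travel":[0,0,0],"turn":0},
  ],
)

```text
time: 9.92
ee_pos: [0.6235, 0.015, 0.3116]
tcp_rot: [180.0, 0.0, 177.6]
wrist_force: [0.8, 0.7, -0.7]
opening: 0.0394
```

```bash
python3 -c "
from h import *
st();plan(.6236,.0142,.237,177.5)
im,p=cam('side','s8.png')
u=proj(p,[.6234,.0133,.09]);print(u)
crop(im,'c8s.png',int(u[0])-60,int(u[1])-60,120,110,5)
im,p=cam('wrist','w8.png')"
```

```text
t 9.92 pos [0.6235 0.015  0.3116] rot [1.7999e+02 1.0000e-02 1.7761e+02] q [ 1. 14. 10. 86.  0.  4.] F [ 0.8  0.7 -0.7] T [ 0.03 -0.02  0.02] op 0.0394
turn 0.11 then travel cm [-0.01 -0.08  7.46] rows 1.8
[315.37101776 171.6696118 ]
```

View pics/c8s.png

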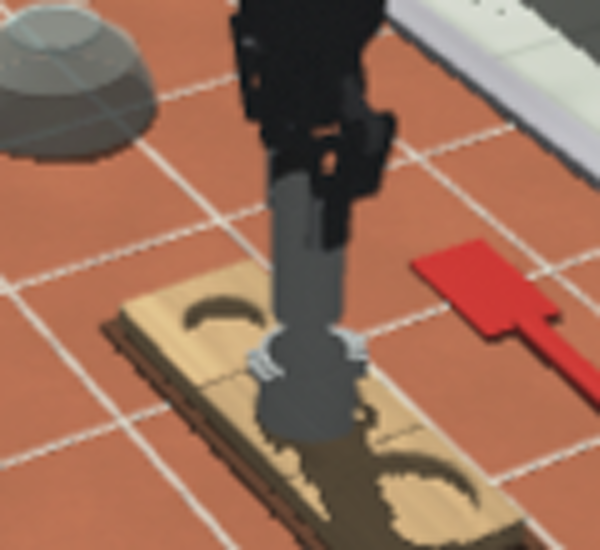

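View pics/w8.png

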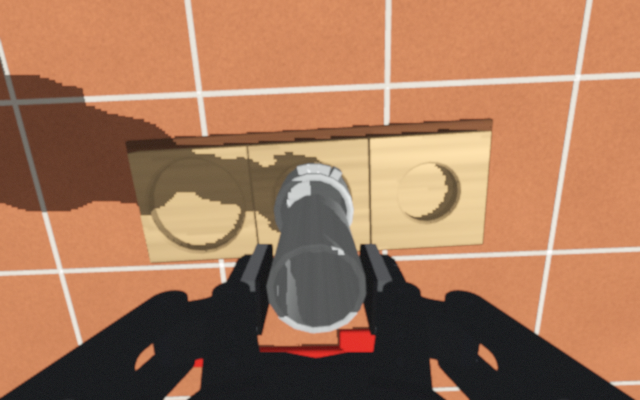

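>>> move_arm(
  commands=[
    {"claw":-0.5,"travel":[0,-0.05,1.5],"turn":0},
    {"claw":-0.5,"travel":[0,0,0.7],"turn":0},
    {"claw":-0.5,"travel":[0,0,0.7],"turn":0},
    {"claw":-0.5,"travel":[0,0,0.7],"turn":0},
    {"claw":-0.5,"travel":[0,0,0],"turn":0},
  ],
)

```text
time: 10.43
ee_pos: [0.6238, 0.0136, 0.2735]
tcp_rot: [-180.0, -0.1, 177.6]
wrist_force: [-0.1, 0.7, -2.4]
opening: 0.0398
```

>>> move_arm(
  commands=[
    {"claw":-0.5,"travel":[0,0,0.7],"turn":0},
    {"claw":-0.5,"travel":[0,0,0.7],"turn":0},
    {"claw":-0.5,"travel":[0,0,0.7],"turn":0},
    {"claw":-0.5,"travel":[0,0,0.6],"turn":0},
    {"claw":-0.5,"travel":[0,0,0],"turn":0},
  ],
)

```text
time: 10.85
ee_pos: [0.6238, 0.0133, 0.2464]
tcp_rot: [-180.0, -0.1, 177.5]
wrist_force: [-0.3, 0.1, -1.3]
opening: 0.0394
```

```bash
python3 -c "
from h import *
st();plan(.6236,.0142,.240,177.5)"
```

```text
t 10.85 pos [0.6238 0.0133 0.2464] rot [-1.7999e+02 -1.3000e-01  1.7753e+02] q [ 1. 15.  4. 79.  0.  4.] F [-0.3  0.1 -1.3] T [ 0.03  0.05 -0.07] op 0.0394
turn 0.03 then travel cm [0.03 0.09 0.64] rows 0.2
```

>>> move_arm(
  commands=[
    {"claw":-0.5,"travel":[0,0.05,0.3],"turn":0},
    {"claw":-0.5,"travel":[0,0,0.3],"turn":0},
    {"claw":-0.5,"travel":[0,0,0],"turn":0},
    {"claw":-0.5,"travel":[0,0,0],"turn":0},
  ],
)

```text
time: 11.18
ee_pos: [0.6242, 0.0139, 0.2422]
tcp_rot: [-180.0, -0.0, 177.5]
wrist_force: [-1.1, -0.4, -1.0]
opening: 0.0395
```

>>> move_arm(
  commands=[
    {"claw":-0.5,"travel":[0,0,0.2],"turn":0},
    {"claw":-0.5,"travel":[0,0,0],"turn":0},
    {"claw":-0.5,"travel":[0,0,0],"turn":0},
  ],
)

```text
time: 11.43
ee_pos: [0.6243, 0.0139, 0.2405]
tcp_rot: [180.0, 0.0, 177.5]
wrist_force: [0.6, -1.4, -0.4]
opening: 0.04
```

>>> move_arm(
  commands=[
    {"claw":0.6,"travel":[0,0,0],"turn":0},
    {"claw":1,"travel":[0,0,0],"turn":0},
    {"claw":1,"travel":[0,0,0],"turn":0},
    {"claw":1,"travel":[0,0,-1],"turn":0},
    {"claw":1,"travel":[0,0,-3],"turn":0},
  ],
)

```text
time: 11.85
ee_pos: [0.6233, 0.0138, 0.2768]
tcp_rot: [-180.0, -0.4, 177.5]
wrist_force: [0.0, -0.0, 0.1]
opening: 0.0854
```

>>> move_arm(
  commands=[
    {"claw":1,"travel":[0,0,-3],"turn":0},
    {"claw":1,"travel":[1,0,-3],"turn":0},
    {"claw":1,"travel":[3,-1,-1],"turn":0},
    {"claw":1,"travel":[2,-1,0],"turn":0},
    {"claw":1,"travel":[0,0,0],"turn":0},
  ],
)

```text
time: 12.27
ee_pos: [0.561, -0.0044, 0.353]
tcp_rot: [-180.0, 0.1, 177.5]
wrist_force: [-0.4, 0.3, -0.2]
opening: 0.0854
```

>>> move_arm(
  commands=[
    {"claw":1,"travel":[0,0,0],"turn":0},
    {"claw":1,"travel":[0,0,0],"turn":0},
    {"claw":1,"travel":[0,0,0],"turn":0},
  ],
)

```text
time: 12.52
ee_pos: [0.5639, -0.0033, 0.35]
tcp_rot: [180.0, -0.0, 177.5]
wrist_force: [0.2, 1.6, -0.0]
opening: 0.0853
```

```bash
python3 -c "
from h import *
st()
im,p=cam('wrist','w9.png')
import pickle; pickle.dump(p,open('p9.pkl','wb'))
u=proj(p,[.6234,.0133,.06]);print(u)
x0=int(u[0])-70;y0=int(u[1])-60;print(x0,y0);crop(im,'c9.png',x0,y0,140,120,5)"
```

```text
t 12.52 pos [ 0.5639 -0.0033  0.35  ] rot [ 1.7999e+02 -1.0000e-02  1.7754e+02] q [-0.  6.  5. 89.  0.  2.] F [ 0.2  1.6 -0. ] T [-0.01 -0.01 -0.05] op 0.0853
[337.65880709 265.0682903 ]
267 205
```

View pics/w9.png

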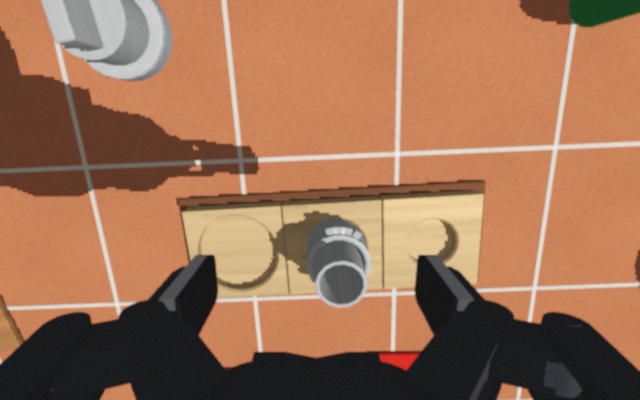

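View pics/c9.png

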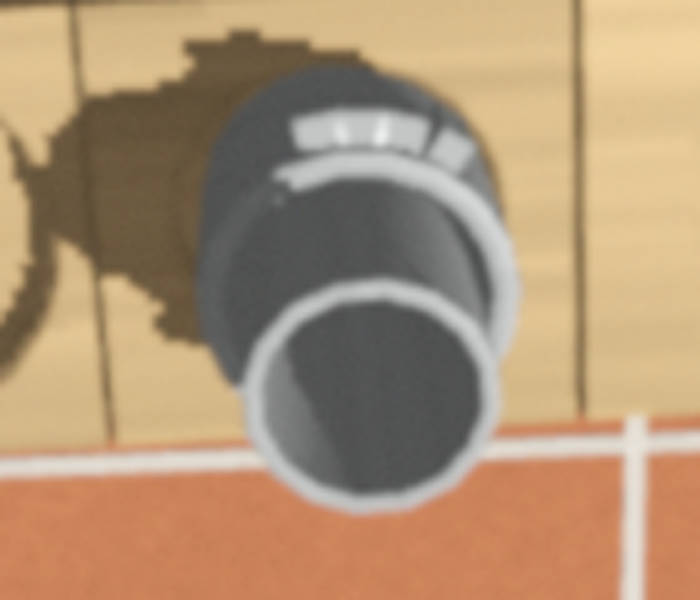

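```bash
python3 -c "
from h import *
import pickle
p=pickle.load(open('p9.pkl','rb'))
for c in [(.6234,.0133),(.6224,.0133),(.6234,.0143)]:
  P=np.array([proj(p,[c[0]+.028*np.cos(a),c[1]+.028*np.sin(a),.06]) for a in np.linspace(0,6.28,200)]); Q=(P-[267,205])*5; print(c,Q.min(0),Q.max(0))
print('cup',ray(p,(372/5+267,396/5+205),.092), ray(p,(372/5+267,396/5+205),.090))
print('cap', [ray(p,(u,v),.088) for u,v in [(106,39),(72,53)]])
l=ray(p,(363/5+267,120/5+205),.057);c=np.array([.6236,.014]);print(l,np.degrees(np.arctan2(*(c-l[:2])[::-1])))
plan(.4246,-.1585,.30,186)
"
```

```text
(0.6234, 0.0133) [189.1286928  146.52764549] [517.59273259 446.19551175]
(0.6224, 0.0133) [188.82458618 140.88415002] [517.60017625 441.12107653]
(0.6234, 0.0143) [194.98467312 146.28375985] [523.46819697 445.97529911]
cup [0.62354726 0.01409939 0.092     ] [0.62468398 0.01422334 0.09      ]
cap [array([ 0.44616521, -0.13075098,  0.088     ]), array([ 0.45335067, -0.15421455,  0.088     ])]
[0.59191105 0.01591098 0.057     ] -3.4509966461510095
turn -8.45 then travel cm [ 15.48 -13.98   4.98] rows 5.1
```

>>> move_arm(
  commands=[
    {"claw":1,"travel":[0,0,0],"turn":-4.2},
    {"claw":1,"travel":[0,0,0],"turn":-4.2},
    {"claw":1,"travel":[3.1,-2.8,0],"turn":0},
    {"claw":1,"travel":[3.1,-2.8,0],"turn":0},
    {"claw":1,"travel":[3.1,-2.8,0],"turn":0},
  ],
)

```text
time: 12.98
ee_pos: [0.4794, -0.0968, 0.3492]
tcp_rot: [180.0, -0.1, -173.9]
wrist_force: [0.7, -1.3, 2.0]
opening: 0.0855
```

>>> move_arm(
  commands=[
    {"claw":1,"travel":[3.1,-2.8,0],"turn":0},
    {"claw":1,"travel":[3.1,-2.8,0],"turn":0},
    {"claw":1,"travel":[0,0,0],"turn":0},
    {"claw":1,"travel":[0,0,0],"turn":0},
    {"claw":1,"travel":[0,0,0],"turn":0},
  ],
)

```text
time: 13.4
ee_pos: [0.4245, -0.1585, 0.3501]
tcp_rot: [180.0, 0.0, -174.1]
wrist_force: [0.3, -0.1, -0.1]
opening: 0.0859
```

```bash
python3 -c "
from h import *
st()
im,p=cam('wrist','w10.png')
import pickle; pickle.dump(p,open('p10.pkl','wb'))
u=proj(p,[.4246,-.1585,.088]);print(u)
x0=int(u[0])-70;y0=int(u[1])-70;print(x0,y0);crop(im,'c10.png',x0,y0,140,120,5)"
```

```text
t 13.4 pos [ 0.4245 -0.1585  0.3501] rot [ 1.7998e+02  1.0000e-02 -1.7410e+02] q [-20.  -9. -10.  89.   0. -26.] F [ 0.3 -0.1 -0.1] T [ 0.01 -0.05  0.04] op 0.0859
[314.70791806 208.38285637]
244 138
```

View pics/w10.png

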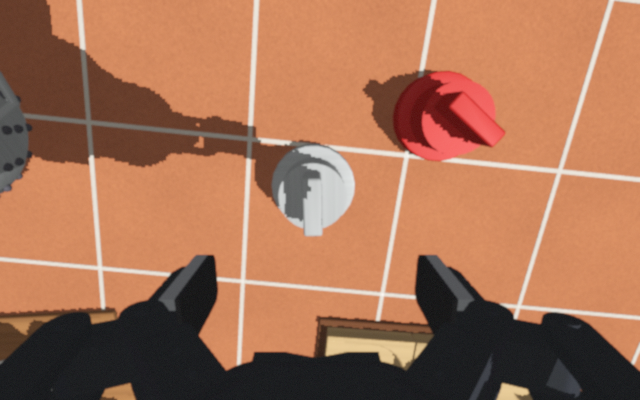

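View pics/c10.png

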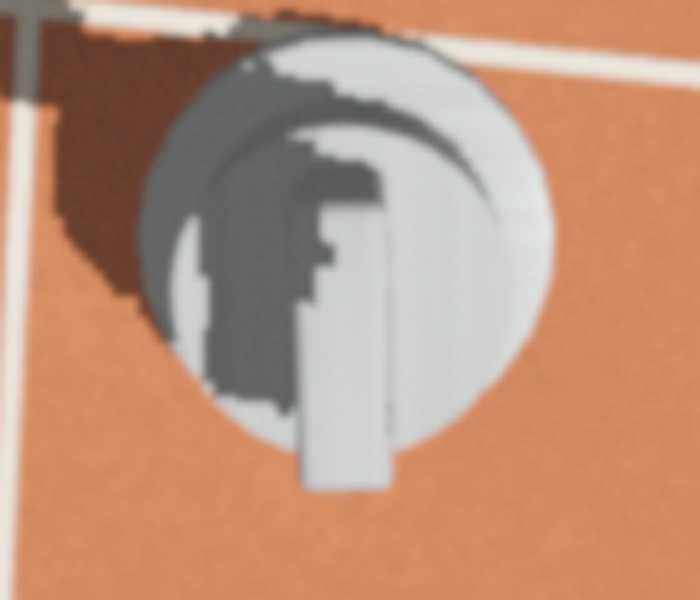

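```bash
python3 -c "
from h import *
import pickle
p=pickle.load(open('p10.pkl','rb'))
f=lambda u,v:ray(p,(u/5+244,v/5+138),.088)
a=f(347.5,488);b=f(340.5,205);print(a,b,np.linalg.norm(a-b),(a+b)/2,np.degrees(np.arctan2(*(b-a)[:2][::-1])))
a=f(392,488);b=f(384,205);print(np.degrees(np.arctan2(*(b-a)[:2][::-1])))
plan(.4256,-.1588,.232,185.7)
"
```

```text
[ 0.44565417 -0.15724762  0.088     ] [ 0.4032151  -0.16253982  0.088     ] 0.04276777063578302 [ 0.42443463 -0.15989372  0.088     ] -172.89184434272917
-172.28981181663875
turn 0.27 then travel cm [-0.07 -0.09 11.8 ] rows 2.8
```

>>> move_arm(
  commands=[
    {"claw":1,"travel":[0,-0.12,3],"turn":-1.1},
    {"claw":1,"travel":[0,0,3],"turn":0},
    {"claw":1,"travel":[0,0,3],"turn":0},
    {"claw":0.5,"travel":[0,0,2],"turn":0},
    {"claw":0,"travel":[0,0,0.8],"turn":0},
  ],
)

```text
time: 13.87
ee_pos: [0.4242, -0.1581, 0.2287]
tcp_rot: [179.9, -0.2, -172.8]
wrist_force: [-0.3, 0.1, 0.5]
opening: 0.0636
```

>>> move_arm(
  commands=[
    {"claw":-0.4,"travel":[0,0,0],"turn":0},
    {"claw":-1,"travel":[0,0,0],"turn":0},
    {"claw":-1,"travel":[0,0,0],"turn":0},
    {"claw":-1,"travel":[0,0,0],"turn":0},
    {"claw":-1,"travel":[0,0,0],"turn":0},
  ],
  squeeze=60,
)

```text
time: 14.28
ee_pos: [0.4248, -0.1598, 0.2336]
tcp_rot: [-179.9, 0.1, -173.0]
wrist_force: [1.2, -0.6, 3.8]
opening: 0.0132
```

>>> move_arm(
  commands=[
    {"claw":-1,"travel":[0,0,0],"turn":0},
    {"claw":-1,"travel":[0,0,0],"turn":0},
  ],
)

```text
time: 14.45
ee_pos: [0.4247, -0.1599, 0.2336]
tcp_rot: [-179.9, 0.1, -173.0]
wrist_force: [1.2, 0.4, 6.6]
opening: 0.013
```

```bash
python3 -c "
from h import *
st()
plan(.4246,-.1597,.34,187)
plan(.6237,.0141,.34,252)
"
```

```text
t 14.45 pos [ 0.4247 -0.1599  0.2336] rot [-1.7994e+02  1.5000e-01 -1.7298e+02] q [-21.  -8. -22.  76.   0. -28.] F [1.2 0.4 6.6] T [ 0.1  -0.27  0.02] op 0.013
turn 0.02 then travel cm [ 1.000e-02  2.000e-02 -1.064e+01] rows 2.6
turn -64.98 then travel cm [-22.69 -13.55 -10.64] rows 6.8
```

>>> move_arm(
  commands=[
    {"claw":-1,"travel":[0,0,-2],"turn":0},
    {"claw":-1,"travel":[0,0,-3],"turn":0},
    {"claw":-1,"travel":[0,0,-3],"turn":-5},
    {"claw":-1,"travel":[0,0,-3.1],"turn":-6},
    {"claw":-1,"travel":[0,0,0],"turn":-6},
  ],
)

```text
time: 14.87
ee_pos: [0.4246, -0.1598, 0.3492]
tcp_rot: [-179.7, 0.3, -155.7]
wrist_force: [0.4, 0.8, -1.4]
opening: 0.0132
```

>>> move_arm(
  commands=[
    {"claw":-1,"travel":[0,0,0],"turn":-6},
    {"claw":-1,"travel":[0,0,0],"turn":-6},
    {"claw":-1,"travel":[0,0,0],"turn":-6},
    {"claw":-1,"travel":[0,0,0],"turn":-6},
    {"claw":-1,"travel":[0,0,0],"turn":-6},
  ],
)

```text
time: 15.28
ee_pos: [0.424, -0.1596, 0.3431]
tcp_rot: [180.0, -0.0, -125.7]
wrist_force: [-0.4, -0.3, -2.0]
opening: 0.0129
```

>>> move_arm(
  commands=[
    {"claw":-1,"travel":[0,0,0],"turn":-6},
    {"claw":-1,"travel":[0,0,0],"turn":-6},
    {"claw":-1,"travel":[0,0,0],"turn":-6},
    {"claw":-1,"travel":[0,0,0],"turn":0},
    {"claw":-1,"travel":[0,0,0],"turn":0},
  ],
)

```text
time: 15.7
ee_pos: [0.4241, -0.1596, 0.3431]
tcp_rot: [180.0, 0.0, -108.2]
wrist_force: [0.1, 0.7, -0.5]
opening: 0.0127
```

```bash
python3 -c "
from h import *
st()
plan(.6237,.0141,.345,252)
im,p=cam('wrist','w11.png')
import pickle; pickle.dump(p,open('p11.pkl','wb'))
crop(im,'c11.png',240,200,150,120,5)
"
```

```text
t 15.7 pos [ 0.4241 -0.1596  0.3431] rot [ 179.98    0.   -108.16] q [-21.  -9. -10.  89.  -0. -92.] F [ 0.1  0.7 -0.5] T [ 0.03  0.01 -0.01] op 0.0127
turn -0.16 then travel cm [-22.69 -13.62  -0.19] rows 6.3
```

View pics/w11.png

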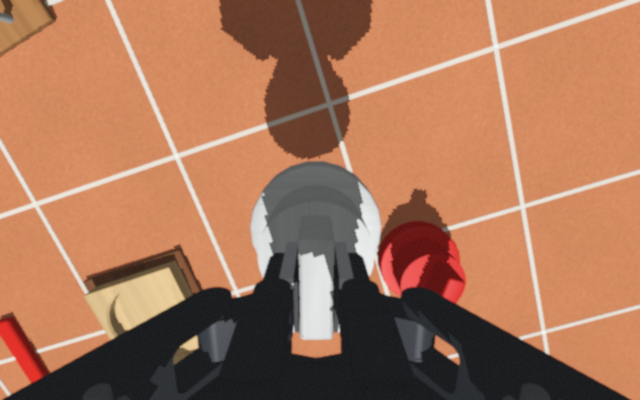

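```bash
python3 -c "
from h import *
import pickle
p=pickle.load(open('p11.pkl','rb'))
c0=np.array([.4241,-.1596]);a=np.radians(-108.16);bx=np.array([np.cos(a),np.sin(a)])
for s in [0,.002,-.002]:
  c=c0+s*bx
  P=[proj(p,[c[0]+.0385*np.cos(t),c[1]+.0385*np.sin(t),z]) for t in np.linspace(0,6.28,200) for z in (.1095,.1295)]
  print(s,np.min(P,0),np.max(P,0))
  q=c+.022*bx; print('bar top far',proj(p,[*q,.1975]),'near', proj(p,[*(c-.022*bx),.1975]))
"
```

```text
0 [247.23990876 159.23542757] [379.4192218  288.98014257]
bar top far [311.82652109 238.63783957] near [312.18385125 340.11945742]
0.002 [247.04812539 155.955703  ] [379.59657245 286.06767921]
bar top far [311.80863194 233.55732978] near [312.16897969 335.89594044]
-0.002 [247.43062645 162.49778062] [379.24285577 291.87729381]
bar top far [311.84425389 243.6739468 ] near [312.19860423 344.30929921]
```

View pics/c11.png

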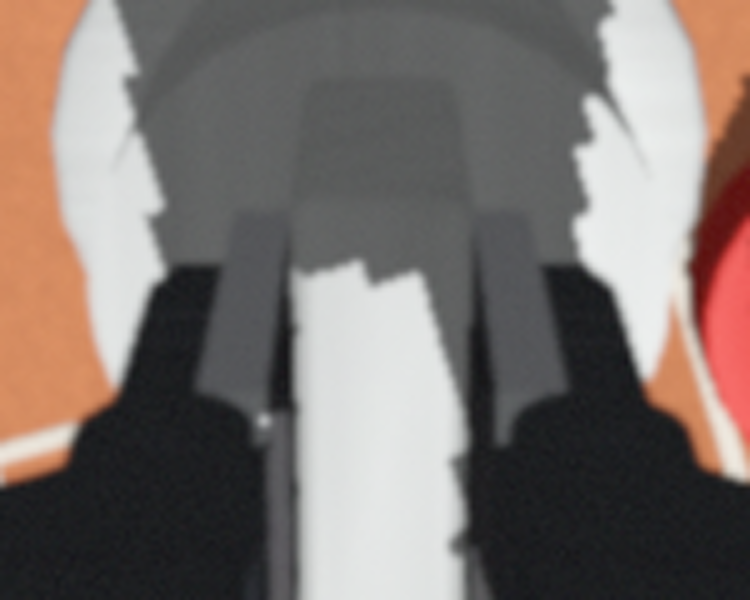

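```bash
python3 -c "
from h import *
import pickle
T=lambda R,t: np.vstack([np.c_[R,t],[0,0,0,1]])
for n,pos,r in [(5,[.5743,.036,.3162],[179.97,.26,177.59]),(7,[.5746,.1001,.3107],[-180,-.08,177.52]),(9,[.5639,-.0033,.35],[179.99,-.01,177.54]),(10,[.4245,-.1585,.3501],[179.98,.01,-174.1]),(11,[.4241,-.1596,.3431],[179.98,0,-108.16])]:
  p=pickle.load(open('p%d.pkl'%n,'rb'))
  M=np.linalg.inv(T(Ro.from_euler('xyz',r,degrees=True).as_matrix(),pos))@T(rot(p),p['xyz'])
  print(n,(M[:3,3]*1000).round(2),Ro.from_matrix(M[:3,:3]).as_euler('xyz',degrees=True).round(2))
st()
"
```

```text
5 [69.54  0.39 30.83] [1.6436e+02 4.0000e-02 9.0010e+01]
7 [69.54  0.39 30.82] [1.6435e+02 4.0000e-02 9.0000e+01]
9 [69.54  0.33 30.85] [1.6436e+02 4.0000e-02 9.0000e+01]
10 [69.42  0.62 30.87] [1.6436e+02 3.0000e-02 9.0010e+01]
11 [68.16  1.5  30.84] [ 1.6435e+02 -3.0000e-02  9.0000e+01]
t 15.75 pos [ 0.4241 -0.1596  0.3432] rot [ 179.99    0.   -108.18] q [-21.  -9. -10.  89.   0. -92.] F [ 0.1  1.  -1.4] T [-0.01 -0.01  0.  ] op 0.0131
```

```bash
python3 -c "
from h import *
plan(.6247,.0126,.345,251.8)
"
```

```text
turn 0.02 then travel cm [-22.63 -13.68  -0.18] rows 6.3
```

>>> move_arm(
  commands=[
    {"claw":-1,"travel":[-2.83,-1.71,0],"turn":0},
    {"claw":-1,"travel":[-2.83,-1.71,0],"turn":0},
    {"claw":-1,"travel":[-2.83,-1.71,0],"turn":0},
    {"claw":-1,"travel":[-2.83,-1.71,0],"turn":0},
    {"claw":-1,"travel":[-2.83,-1.71,0],"turn":0},
  ],
)

```text
time: 16.17
ee_pos: [0.5501, -0.0502, 0.3431]
tcp_rot: [-180.0, -0.0, -108.2]
wrist_force: [-1.1, 0.2, -1.7]
opening: 0.0129
```

>>> move_arm(
  commands=[
    {"claw":-1,"travel":[-2.83,-1.71,0],"turn":0},
    {"claw":-1,"travel":[-2.83,-1.71,0],"turn":0},
    {"claw":-1,"travel":[-2.82,-1.71,0],"turn":0},
    {"claw":-1,"travel":[0,0,0],"turn":0},
    {"claw":-1,"travel":[0,0,0],"turn":0},
  ],
)

```text
time: 16.58
ee_pos: [0.625, 0.0147, 0.3417]
tcp_rot: [179.9, -0.0, -108.0]
wrist_force: [-0.4, -1.2, -1.9]
opening: 0.0131
```

>>> move_arm(
  commands=[
    {"claw":-1,"travel":[0,0,0],"turn":0},
    {"claw":-1,"travel":[0,0,0],"turn":0},
  ],
)

```text
time: 16.75
ee_pos: [0.6236, 0.0128, 0.3434]
tcp_rot: [180.0, -0.0, -108.1]
wrist_force: [-0.6, -1.5, -2.3]
opening: 0.013
```

```bash
python3 -c "
from h import *
st();plan(.6247,.0126,.2776,252)
im,p=cam('side','s12.png')
u=proj(p,[.6234,.0133,.09]);print(u)
crop(im,'c12s.png',int(u[0])-60,int(u[1])-60,120,110,5)
im,p=cam('wrist','w12.png')"
```

```text
t 16.75 pos [0.6236 0.0128 0.3434] rot [ 1.8000e+02 -1.0000e-02 -1.0807e+02] q [  1.  14.  14.  90.  -0. -71.] F [-0.6 -1.5 -2.3] T [-0.05  0.04 -0.03] op 0.013
turn -0.07 then travel cm [-0.01 -0.12  6.58] rows 1.6
[315.37101776 171.6696118 ]
```

View pics/c12s.png

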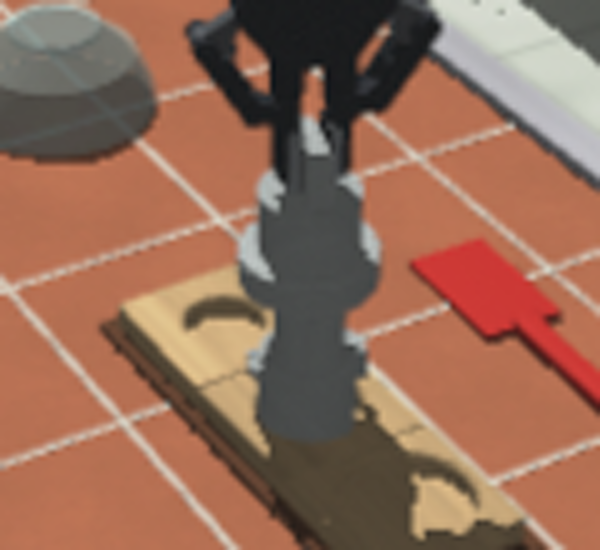

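View pics/w12.png

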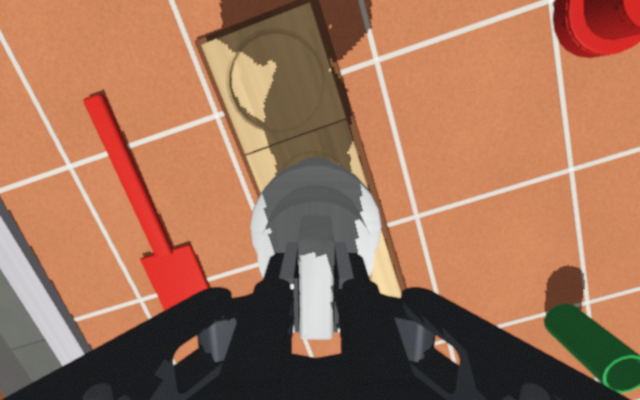

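>>> move_arm(
  commands=[
    {"claw":-1,"travel":[0,-0.11,1],"turn":0},
    {"claw":-1,"travel":[0,0,1],"turn":0},
    {"claw":-1,"travel":[0,0,1],"turn":0},
    {"claw":-1,"travel":[0,0,1],"turn":0},
    {"claw":-1,"travel":[0,0,0.5],"turn":0},
  ],
)

```text
time: 17.27
ee_pos: [0.6247, 0.013, 0.2957]
tcp_rot: [179.9, -0.0, -108.0]
wrist_force: [-0.4, -0.8, -2.8]
opening: 0.0131
```

>>> move_arm(
  commands=[
    {"claw":-1,"travel":[0,0,0],"turn":0},
    {"claw":-1,"travel":[0,0,0],"turn":0},
  ],
)

```text
time: 17.43
ee_pos: [0.625, 0.0132, 0.2977]
tcp_rot: [180.0, -0.0, -108.0]
wrist_force: [0.7, 0.3, -1.9]
opening: 0.0129
```

```bash
python3 -c "
from h import *
st();plan(.6247,.0126,.2776,252)"
```

```text
t 17.43 pos [0.625  0.0132 0.2977] rot [ 1.7995e+02 -2.0000e-02 -1.0796e+02] q [  1.  15.   9.  85.  -0. -71.] F [ 0.7  0.3 -1.9] T [0.03 0.02 0.05] op 0.0129
turn 0.04 then travel cm [0.06 0.01 2.01] rows 0.5
```

>>> move_arm(
  commands=[
    {"claw":-1,"travel":[0.05,0,0.4],"turn":0},
    {"claw":-1,"travel":[0,0,0.3],"turn":0},
    {"claw":-1,"travel":[0,0,0.3],"turn":0},
    {"claw":-1,"travel":[0,0,0],"turn":0},
  ],
)

```text
time: 17.77
ee_pos: [0.6249, 0.0127, 0.2875]
tcp_rot: [180.0, -0.0, -108.0]
wrist_force: [0.4, 0.1, -2.3]
opening: 0.0133
```

>>> move_arm(
  commands=[
    {"claw":-1,"travel":[0,0,0.3],"turn":0},
    {"claw":-1,"travel":[0,0,0.3],"turn":0},
    {"claw":-1,"travel":[0,0,0.2],"turn":0},
    {"claw":-1,"travel":[0,0,0],"turn":0},
  ],
)

```text
time: 18.1
ee_pos: [0.6249, 0.0127, 0.2795]
tcp_rot: [180.0, -0.0, -108.0]
wrist_force: [0.2, 0.7, -2.6]
opening: 0.0127
```

```bash
python3 -c "
from h import *
st();plan(.6247,.0126,.2776,252)"
```

```text
t 18.1 pos [0.6249 0.0127 0.2795] rot [ 1.7995e+02 -2.0000e-02 -1.0796e+02] q [  1.  15.   7.  83.  -0. -71.] F [ 0.2  0.7 -2.6] T [-0.    0.01  0.03] op 0.0127
turn 0.04 then travel cm [0.01 0.02 0.19] rows 0.0
```

>>> move_arm(
  commands=[
    {"claw":-1,"travel":[0,0,0.15],"turn":0},
    {"claw":-1,"travel":[0,0,0],"turn":0},
    {"claw":-1,"travel":[0,0,0],"turn":0},
    {"claw":-1,"travel":[0,0,0],"turn":0},
  ],
)

```text
time: 18.43
ee_pos: [0.625, 0.0127, 0.2788]
tcp_rot: [-180.0, 0.0, -108.0]
wrist_force: [-0.2, -1.1, -2.2]
opening: 0.0129
```

```bash
python3 -c "
from h import *
st()
im,p=cam('side','s13.png')
u=proj(p,[.6234,.0133,.09]);
crop(im,'c13s.png',int(u[0])-60,int(u[1])-60,120,110,5)"
```

```text
t 18.43 pos [0.625  0.0127 0.2788] rot [-1.7999e+02  1.0000e-02 -1.0797e+02] q [  1.  15.   7.  83.   0. -71.] F [-0.2 -1.1 -2.2] T [-0.04  0.02  0.05] op 0.0129
```

View pics/c13s.png

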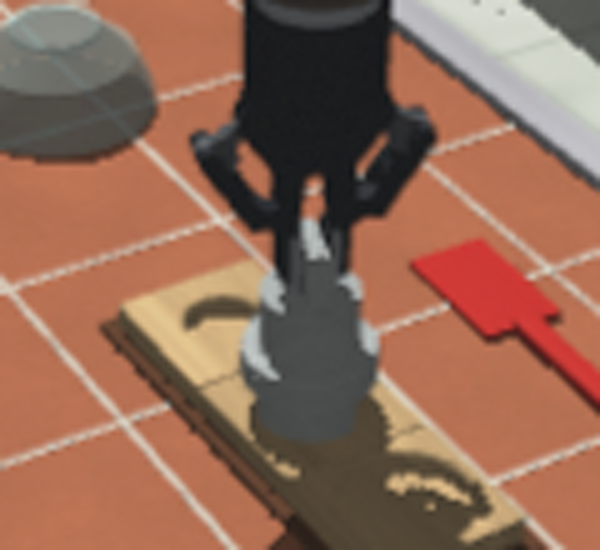

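>>> move_arm(
  commands=[
    {"claw":-1,"travel":[0,0,0.1],"turn":0},
    {"claw":-1,"travel":[0,0,0],"turn":0},
    {"claw":-1,"travel":[0,0,0],"turn":0},
  ],
)

```text
time: 18.73
ee_pos: [0.625, 0.0127, 0.2777]
tcp_rot: [-180.0, 0.0, -108.0]
wrist_force: [-0.6, 0.1, -1.1]
opening: 0.0132
```

>>> move_arm(
  commands=[
    {"claw":-1,"travel":[0,0.01,0],"turn":4},
    {"claw":-1,"travel":[0,0.01,0],"turn":4},
    {"claw":-1,"travel":[0,0.01,0],"turn":4},
    {"claw":-1,"travel":[0,0.01,0],"turn":4},
    {"claw":-1,"travel":[0,0.01,0],"turn":4},
  ],
)

```text
time: 19.15
ee_pos: [0.6245, 0.0128, 0.2777]
tcp_rot: [180.0, -0.0, -128.2]
wrist_force: [-0.8, 0.1, -1.3]
opening: 0.0131
```

```bash
python3 -c "
from h import *
st()"
```

```text
t 19.15 pos [0.6245 0.0128 0.2777] rot [ 1.8000e+02 -1.0000e-02 -1.2817e+02] q [  1.  15.   7.  82.  -0. -51.] F [-0.8  0.1 -1.3] T [-0.03  0.07  0.04] op 0.0131
```

Seated at the expected height and turning freely. I'll keep turning and watch the torque.

>>> move_arm(
  commands=[
    {"claw":-1,"travel":[0,0.01,0],"turn":4},
    {"claw":-1,"travel":[0,0.01,0],"turn":4},
    {"claw":-1,"travel":[0,0.01,0],"turn":4},
    {"claw":-1,"travel":[0,0.01,0],"turn":4},
    {"claw":-1,"travel":[0,0.01,0],"turn":4},
  ],
)

```text
time: 19.57
ee_pos: [0.6242, 0.0132, 0.2777]
tcp_rot: [180.0, -0.0, -148.2]
wrist_force: [-0.6, -0.2, -1.5]
opening: 0.0131
```

>>> move_arm(
  commands=[
    {"claw":-1,"travel":[0,0.01,0],"turn":4},
    {"claw":-1,"travel":[0,0,0],"turn":4},
    {"claw":-1,"travel":[0,0,0],"turn":4},
    {"claw":-1,"travel":[0,0,0],"turn":4},
    {"claw":-1,"travel":[0,0,0],"turn":3},
  ],
)

```text
time: 19.98
ee_pos: [0.6241, 0.0133, 0.2777]
tcp_rot: [180.0, -0.0, -167.2]
wrist_force: [-0.3, 0.1, -1.3]
opening: 0.0128
```

```bash
python3 -c "
from h import *
st()"
```

```text
t 19.98 pos [0.6241 0.0133 0.2777] rot [ 179.99   -0.   -167.18] q [  1.  15.   7.  82.   0. -12.] F [-0.3  0.1 -1.3] T [0.02 0.06 0.01] op 0.0128
```

>>> move_arm(
  commands=[
    {"claw":-1,"travel":[0,0,0],"turn":4},
    {"claw":-1,"travel":[0,0,0],"turn":4},
    {"claw":-1,"travel":[0,0,0],"turn":4},
    {"claw":-1,"travel":[0,0,0],"turn":3},
    {"claw":-1,"travel":[0,0,0],"turn":0},
  ],
)

```text
time: 20.4
ee_pos: [0.6241, 0.0133, 0.2777]
tcp_rot: [180.0, -0.0, 177.9]
wrist_force: [0.3, -0.3, -2.9]
opening: 0.0127
```

```bash
python3 -c "
from h import *
st()"
```

```text
t 20.4 pos [0.6241 0.0133 0.2777] rot [180.   -0.  177.9] q [ 1. 15.  7. 82.  0.  3.] F [ 0.3 -0.3 -2.9] T [-0.08 -0.06 -0.04] op 0.0127
```

>>> move_arm(
  commands=[
    {"claw":-1,"travel":[0,0,0],"turn":1.5},
    {"claw":-1,"travel":[0,0,0],"turn":1},
    {"claw":-1,"travel":[0,0,0],"turn":0},
  ],
)

```text
time: 20.65
ee_pos: [0.6241, 0.0133, 0.2777]
tcp_rot: [180.0, 0.0, 175.6]
wrist_force: [-0.1, -0.5, -0.7]
opening: 0.0131
```

```bash
python3 -c "
from h import *
st()"
```

```text
t 20.65 pos [0.6241 0.0133 0.2777] rot [180.     0.   175.56] q [ 1. 15.  7. 82.  0.  6.] F [-0.1 -0.5 -0.7] T [-0.01 -0.03 -0.01] op 0.0131
```

>>> move_arm(
  commands=[
    {"claw":-1,"travel":[0,0,0],"turn":1},
    {"claw":-1,"travel":[0,0,0],"turn":1},
    {"claw":-1,"travel":[0,0,0],"turn":0},
  ],
)

```text
time: 20.9
ee_pos: [0.6242, 0.0134, 0.2777]
tcp_rot: [180.0, 0.0, 173.5]
wrist_force: [0.7, 1.2, -2.0]
opening: 0.0132
```

```bash
python3 -c "
from h import *
st()"
```

```text
t 20.9 pos [0.6242 0.0134 0.2777] rot [1.7998e+02 1.0000e-02 1.7348e+02] q [ 1. 15.  7. 82.  0.  8.] F [ 0.7  1.2 -2. ] T [ 0.23 -0.11  0.  ] op 0.0132
```

>>> move_arm(
  commands=[
    {"claw":-1,"travel":[0,0,0],"turn":0.8},
    {"claw":-1,"travel":[0,0,0],"turn":0.8},
    {"claw":-1,"travel":[0,0,0],"turn":0},
    {"claw":-1,"travel":[0,0,0],"turn":0},
  ],
)

```text
time: 21.23
ee_pos: [0.6242, 0.0133, 0.2777]
tcp_rot: [180.0, 0.0, 171.9]
wrist_force: [-0.1, 1.0, -1.7]
opening: 0.0132
```

```bash
python3 -c "
from h import *
st()"
```

```text
t 21.23 pos [0.6242 0.0133 0.2777] rot [1.8000e+02 1.0000e-02 1.7193e+02] q [ 1. 15.  7. 82.  0.  9.] F [-0.1  1.  -1.7] T [ 0.15 -0.08  0.02] op 0.0132
```

>>> move_arm(
  commands=[
    {"claw":-0.6,"travel":[0,0,0],"turn":0},
    {"claw":-0.3,"travel":[0,0,0],"turn":0},
    {"claw":0,"travel":[0,0,0],"turn":0},
    {"claw":0,"travel":[0,0,-1],"turn":0},
    {"claw":0,"travel":[0,0,-3],"turn":0},
  ],
)

```text
time: 21.65
ee_pos: [0.6234, 0.0133, 0.3143]
tcp_rot: [-179.9, -0.4, 171.9]
wrist_force: [0.7, 0.9, -0.2]
opening: 0.0426
```

>>> move_arm(
  commands=[
    {"claw":0.5,"travel":[0,0,-4],"turn":0},
    {"claw":1,"travel":[3,0,-3],"turn":0},
    {"claw":1,"travel":[3,0,0],"turn":0},
    {"claw":1,"travel":[0,0,0],"turn":0},
    {"claw":1,"travel":[0,0,0],"turn":0},
  ],
)

```text
time: 22.07
ee_pos: [0.5643, 0.0218, 0.3891]
tcp_rot: [180.0, 0.1, 172.0]
wrist_force: [0.8, 0.4, 0.4]
opening: 0.0854
```

>>> move_arm(
  commands=[
    {"claw":1,"travel":[0,0,0],"turn":0},
    {"claw":1,"travel":[0,0,0],"turn":0},
    {"claw":1,"travel":[0,0,0],"turn":0},
  ],
)

```text
time: 22.32
ee_pos: [0.5659, 0.0215, 0.3866]
tcp_rot: [-180.0, -0.0, 171.9]
wrist_force: [-0.3, -0.5, 0.2]
opening: 0.0856
```

```bash
python3 -c "
from h import *
st()
im,p=cam('wrist','w14.png')
import pickle; pickle.dump(p,open('p14.pkl','wb'))
p['xyz']=p['xyz']+np.array([.0014,-.0004,0]);u=proj(p,[.625,.0135,.132]);print(u)
x0=int(u[0])-70;y0=int(u[1])-80;print(x0,y0);crop(im,'c14.png',x0,y0,140,120,5)
im,p=cam('side','s14.png')
u=proj(p,[.6234,.0133,.09]);
crop(im,'c14s.png',int(u[0])-60,int(u[1])-60,120,110,5)"
```

```text
t 22.32 pos [0.5659 0.0215 0.3866] rot [-1.7999e+02 -5.0000e-02  1.7192e+02] q [ 2.  7. 10. 93. -0. 10.] F [-0.3 -0.5  0.2] T [ 0.01 -0.01  0.03] op 0.0856
[316.09553482 286.05135853]
246 206
```

View pics/c14.png

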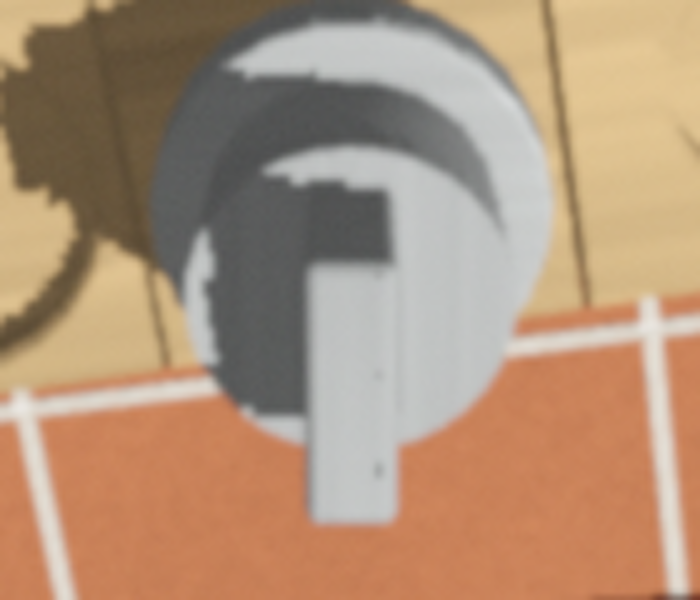

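View pics/c14s.png

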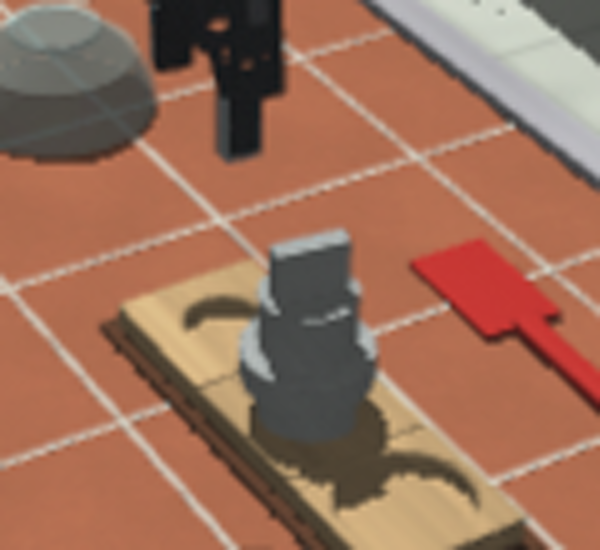

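```bash
python3 -c "
from h import *
cam('top','t15.png'); st(); print(bot.job_done())"
```

```text
t 22.47 pos [0.5657 0.0216 0.3866] rot [-1.7999e+02 -5.0000e-02  1.7193e+02] q [ 2.  7. 10. 93. -0. 10.] F [0.8 0.2 0.3] T [0.03 0.01 0.01] op 0.0849
the job is handed in; nothing more can be done
None
```

View pics/t15.png

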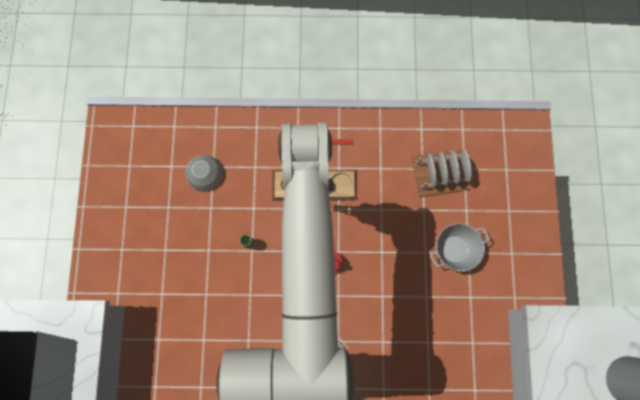

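I put the canister back together in the middle (62 mm) well and handed it in at about 22.5 s. The bottom shell went in first, then the grey cup. I lowered the cap with its bar about 75° counter-clockwise of the lugs and turned it about 80° clockwise.

**Checks that agreed**
- **Cap height:** the cap came to rest within about 0.1 mm of the height expected when fully down.
- **Handle angle:** the bar ended about 5° past the lug line I had measured, which is where the stop should be.
- **Final pictures:** the cap stood upright and centred to about 1–2 mm with the gripper clear of it. The bowl (204,173) and colander (460,248) had not moved in the top view. The spatula, partly hidden there by the arm, looked in place in the last side view.

**What was less certain**
- **Camera offset:** the wrist camera's reported position was off by about 1.5 mm. I found this from how the offset changed with wrist turn and corrected for it before placing the cap.
- **Stop contact:** contact with the stop showed only as a small sideways moment, with no clear twisting torque.
- **Lug line:** the skirt hides the lugs once the cap is on, so I could not check the handle against them directly at the end.

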